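# Clamp re-faced sanding blocks in the wedge press and wind the cure timer

### The arm

A 7-joint arm with a two-finger parallel gripper is mounted at the origin on a cart in front of the work surface, level with it; the furniture and walls round the work are solid. World frame = base frame: x ahead of the robot, y to its left, z up, the work surface at z = 0. Lengths are in m, angles in rad, forces in N, time in s.
With the tool pointing down it reaches from about 0.35 to 0.9 m from the base axis. Payload 8.1 kg.
Tool frame: the origin (TCP) lies on the front face of the gripper's body, between the roots of the fingers; the fingertips stand 73 mm ahead of it and the grasp point (between the pads) lies 54 mm ahead of it; z points along the fingers, y is the direction in which the jaws open and shut (so a half turn about z gives the same grasp; the last joint's range is limited). The gripper opens to 85 mm and grips with 20 to 120 N. Pads are 22 mm wide; open, the fingers measure 114 mm over their backs; the gripper's body (76 mm by 85 mm) begins 54 mm behind the grasp point. The pads swing forward as they close: fully open they stand 13 mm farther back than shut.
Start: joints at [-1.387, 0.434, 0.025, 1.573, -0.012, 1.134, -0.075], TCP at [0.177, 0.599, 0.304] pointing down, gripper open.
Joint ranges: [-2.62, 2.62], [-0.44, 2.09], [-1.27, 1.32], [0.08, 2.57], [-1.32, 4.46], [0.12, 2], [-2.74, 2.74]. Speed limits (rad/s): [2.22, 2.22, 3.01, 3.01, 3.14, 3.14, 3.14].

### API

Orientations are given as a 3x3 rotation matrix whose columns are the frame's x, y, z axes.
In Python, from rig import r, viewer, hand_in gives the robot as it stands.
- The arm moves only by the shell command python3 -m jog 'ROWS' [FORCE]. ROWS is JSON, a list of rows, each a list of 3 entries, a list of its own where there are three numbers: the shift along the world's x, y, z in cm, then the turn, a rotation vector about the world's x, y, z in degrees, then the finger opening in cm, from 0 to 8.54. In form: [[[tx, ty, tz], [wx, wy, wz], grip], ...]. A call has 1 to 8 rows; each row shifts and turns the commanded pose from where the row before left it; what a row does not reach is not made up. A row lasts 1/8 s, in which the tool goes at most 62.5 mm and 10.7 degrees, less where a joint would pass 70% of its speed; a pose out of reach is approached as far as the arm can. A call is refused whole if a number of a shift passes 6.25 or a number of a turn 10.7, either way. A call with a gripper value outside its range is refused whole. The fingers move at their own pace and stop on an object; FORCE is the grip in N (left out, the last holds). Time passes only in rows, so rows that do not move let the fingers close. It gives the time, the measured TCP pose, the force and the opening at its end, in the units of the state.
- r.observe(): the state, without advancing time (a new reading comes with each control period).
- viewer.camera(name): name is "side" or "top"; returns the picture (420x560x3 uint8, red, green, blue); there is no depth.
- viewer.calibration(name): a dict with "K" (3x3 intrinsics, pixels), "cam_to_world" (4x4, takes a point from camera to world coordinates). Camera axes: x right, y up, looking along -z (the intrinsics and any distortion apply to the point x, -y, -z); pixel columns grow to the right and rows downward; lengths in m; the calibration is good to about 2 mm. A picture is of the moment at which its call begins. calibration takes no time and is no camera call.
- hand_in(): hands the job in, once; it reports no verdict.
The state is a dict: "time_s": time; "qpos": joint angles; "joint_velocities": joint speeds; "effort": joint torques, N m; "ee_pos": TCP position; "orientation": TCP orientation; "contact_force": force on the tool from outside, world axes, zero at the start; "moment": the same for the moment, N m; "width": opening from 0.0 (shut) to 1.0 (fully open).
Only numpy, scipy, OpenCV 4.12 (cv2) and the standard library are available. Lean on these libraries where they do the work, as an engineer would, in place of code of your own. Each camera call takes 0.05 s, during which the arm holds its last target.

### The job

Load every tan sanding block that lies loose on the bench (not those in the basin) into the wedge press, flat on its bed and square to the fence, each with one short end towards the fence and the other towards the clamp bar. Then lay the wooden wedge in the slot behind the bar, thin end first, and use the black tapping block to tap its thick end until the bar grips all the sanding blocks tight. Finally put the tapping block back flat on the bench and wind the cure timer clockwise, in several partial turns of its key, until it comes to its stop; leave the other things on the bench alone.

Things in the scene. Friction and masses are not known exactly. Their poses are not given: they have to be found in the camera images.
- press: Fixed wedge press, may stand turned. Origin on the bench under it; x points from its wedge slot to its fence (roughly away from the robot), y left, z up. Plywood bed 12 mm thick, x -102..+102, y -150..+125 mm. Blocks go on the bed between clamp bar and fence, side by side, long sides along x, centres at y -80..+100 mm. Lane open above and at both ends, 99 mm wide when the bar is open.
- fence_mid (a point): Middle of the metal fence's face towards the bar: press x = +80, y = 0, 24.5 mm above the bench. The fence runs y -110..+120 mm, its top 37 mm above the bench. Axes as the press.
- bar_face (a point): On the clamp bar's face towards the fence: press x = -19 mm with the bar open, y = 0; it moves with the bar. The bar's face runs y -100..+120 mm, top 37 mm above the bench, smooth, so that the closing bar squares the blocks up. The bar's back, against which the wedge bears, is flat: 26 mm behind this face, y -45..+45 mm; beyond y = +-45 mm the bar is only 14 mm thick.
- press_slot (a point): Middle of the fixed stop block's sloping face, on the bed's top (12 mm above the bench): press x = -58.4, y = 0 mm; axes as the press. The face is x = -58.4 mm + 0.16 y, y -45..+45 mm, top 37 mm above the bench. Between it and the bar's back is the wedge slot, open above and at both ends, 20.6 mm wide at its -y mouth (bar open): the wedge enters there, moving to +y.
- clamp_bar (a joint): Travel of the clamp bar towards the fence, m: 0 open (start), about 0.010 when it meets the blocks, 0.016 its limit. A light spring (2 to 3 N) pushes it back open; only the wedge holds it.
- wedge_grip (a point): In the grip rib on top of the wooden wedge, 40 mm above its underside. Rib 18 (x) x 50 mm (y), parallel sides, 26 to 51 mm above the underside. Wedge 150 mm long, 26 high: flat side x = +12.9 mm, sloping side x = -12.9 mm + 0.16 y; 38 mm wide at the thick end (y = -75), 14 at the thin end (+75). 0.13 kg, lies flat. In the press its axes agree with the press's.
- wedge_butt (a point): Middle of the wedge's thick end face, 13 mm above its underside; strike here, along +y (axes as the wedge). Bar open, the wedge first meets both slot sides with wedge_grip at press y = -77, x = -58 mm; bar on the blocks: y = -15, x = -48 mm; tight some mm further. Tight takes 10 to 18 N here; friction then holds it.
- tapper_center (a point): Centre of the tapping block, a loose black nylon block 36 mm (x) x 100 mm (y) x 48 mm (z) with rounded edges, 0.2 kg, standing on the bench with its centre 24 mm up; strike with either end face (+y or -y).
- block1_center (a point): Centre of a tan sanding block, 51 mm (x) x 89 mm (y) x 41 mm (z), about 0.16 kg, lying loose on the bench, its centre 20.5 mm up. May be absent (None). The blocks are interchangeable.
- block2_center (a point): As block1_center, another like block.
- block3_center (a point): As block1_center, another like block.
- timer: Fixed round grey timer housing on the bench, diameter 86 mm, 37 mm high, origin in the middle of its underside.
- key (a joint): Angle of the timer's key, rad, growing clockwise seen from above; starts between 0 and 0.5, stop at 5.0 (fully wound). Sprung: it pulls back with under 0.05 N m, but its ratchet holds it wherever it is left. Turning takes about 0.12 N m.
- key_grip (a point): On the key's axis, 62 mm above the bench, the middle of its upright wing: 38 mm long (point x) x 9 mm thick (point y), from 48 to 74 mm above the bench. Grip across the thickness from above.
- grip_sander: Bystander: hand sanding block with a yellow grip, 118 x 70 x 38 mm, origin under its middle.
- marker: Bystander: marker pen, 124 mm long, origin under its middle.
- driver: Bystander: screwdriver, 198 mm long, origin under its middle.
There are look-alikes about, which are no part of the job. Leave any pink look-alike of the part that bears tapper_center alone. What is shaped like the part that bears block1_center but blue is not meant.

How it is judged:
On the way, in this order (a step that is already met when the one before it is completed fails the run):
1. every sanding block that is here stands in the press's lane, flat and square, and has been let go of (x of block1_center in the frame of press between 0.023 and 0.041 m and y of block1_center in the frame of press between -0.085 and 0.105 m and z of each of block1_center, block2_center, block3_center in the frame of press below 0.037 m and angle between each of block1_center, block2_center, block3_center's own z axis and vertical below 0.1 rad and angle between the y axis of each of block1_center, block2_center, block3_center and the x axis of press, either way round below 0.12 rad and x of block2_center in the frame of press between 0.023 and 0.041 m and y of block2_center in the frame of press between -0.085 and 0.105 m and x of block3_center in the frame of press between 0.023 and 0.041 m and y of block3_center in the frame of press between -0.085 and 0.105 m and contact force between the fingers and block1 below 0.1 N and contact force between the fingers and block2 below 0.1 N and contact force between the fingers and block3 below 0.1 N), for 0.2 s.
2. the tapping block has driven the wedge so far that the bar grips the blocks (x of block1_center in the frame of press between 0.023 and 0.041 m and y of block1_center in the frame of press between -0.085 and 0.105 m and z of each of block1_center, block2_center, block3_center in the frame of press below 0.037 m and angle between each of block1_center, block2_center, block3_center, wedge_grip's own z axis and vertical below 0.1 rad and angle between the y axis of each of block1_center, block2_center, block3_center and the x axis of press, either way round below 0.12 rad and x of block2_center in the frame of press between 0.023 and 0.041 m and y of block2_center in the frame of press between -0.085 and 0.105 m and x of block3_center in the frame of press between 0.023 and 0.041 m and y of block3_center in the frame of press between -0.085 and 0.105 m and z of wedge_grip in the frame of press below 0.056 m and angle between the y axis of wedge_grip and the y axis of press, either way round below 0.12 rad and value of joint clamp_bar above 0.0085 m and contact force between tapping_block and wedge above 2 N).
3. the timer's key is wound to its stop (value of joint key above 4.7 rad), for 0.2 s.
At the end, for the whole second after the job is handed in: All blocks present flat in the lane, square within 0.12 rad; the wedge flat in the slot, alone holding the bar (travel over 8.5 mm) on each block with over 1.5 N; key above 4.7 rad; tapping block released flat on the bench, centre under 29 mm high, clear of the wedge (x of block1_center in the frame of press between 0.023 and 0.041 m and y of block1_center in the frame of press between -0.085 and 0.105 m and z of each of block1_center, block2_center, block3_center in the frame of press below 0.037 m and angle between each of block1_center, block2_center, block3_center, wedge_grip's own z axis and vertical below 0.1 rad and angle between the y axis of each of block1_center, block2_center, block3_center and the x axis of press, either way round below 0.12 rad and x of block2_center in the frame of press between 0.023 and 0.041 m and y of block2_center in the frame of press between -0.085 and 0.105 m and x of block3_center in the frame of press between 0.023 and 0.041 m and y of block3_center in the frame of press between -0.085 and 0.105 m and z of wedge_grip in the frame of press below 0.056 m and angle between the y axis of wedge_grip and the y axis of press, either way round below 0.12 rad and value of joint clamp_bar above 0.0085 m and contact force between clamp_bar and block1 above 1.5 N and contact force between clamp_bar and block2 above 1.5 N and contact force between clamp_bar and block3 above 1.5 N and value of joint key above 4.7 rad and height (world z) of tapper_center below 0.029 m and linear speed of tapping_block below 0.02 m/s and contact force between tapping_block and wedge below 0.1 N and linear speed of wedge below 0.01 m/s); the robot touches nothing.
It fails at once if a bystander (hand sander, marker pen or screwdriver) is moved more than 3 cm (distance of any of grip_sander, marker, driver from where it was at the start of the episode above 0.03 m).
Of block1, block2, block3 only 2 to 3 are there at a start; the rules pass over those that are not, and their reading is None.
At some moment in a run one of wedge, tapping_block may be knocked a few centimetres aside while the robot is not near it.
Once in a run the grip may slacken for a moment while it holds something.
It also fails if it takes over 210 s, if anything falls off the work surface, if the arm or the gripper's body presses on something with over 40 N, if the wrist force passes 120 N, or if a joint passes its speed limit or range.

## Working session

There is one attempt and no reset: what is moved stays moved. The work goes in short steps, Python scripts to look and compute and a shell command to move; the robot and the scene stay as the last step left them, time stands still between calls to the robot, and variables do not carry over. Pictures are saved under pics/ and viewed, and the job is handed in when it is done.

```bash
ls; mkdir -p pics; python3 - <<'E'
from rig import r, viewer
import cv2, numpy as np
for n in ("top","side"):
    im=viewer.camera(n); cv2.imwrite(f"pics/{n}0.png",im[:,:,::-1])
    c=viewer.calibration(n); print(n,np.round(c["K"],1).tolist(),np.round(c["cam_to_world"],4).tolist(), [k for k in c])
s=r.observe(); print({k:np.round(v,3).tolist() for k,v in s.items()})
E
```

```text
pics
top [[379.5, 0.0, 274.2], [0.0, 379.5, 214.9], [0.0, 0.0, 1.0]] [[0.0114, 0.9815, -0.1912, 0.3605], [-0.9999, 0.0125, 0.0048, -0.149], [0.0071, 0.1911, 0.9815, 1.3056], [0.0, 0.0, 0.0, 1.0]] ['K', 'cam_to_world']
side [[423.0, 0.0, 282.1], [0.0, 423.0, 212.7], [0.0, 0.0, 1.0]] [[-0.9998, 0.0059, -0.02, 0.5803], [-0.0197, -0.5867, 0.8096, 1.3181], [-0.0069, 0.8098, 0.5867, 1.1616], [0.0, 0.0, 0.0, 1.0]] ['K', 'cam_to_world']
{'time_s': 0.1, 'qpos': [-1.387, 0.435, 0.025, 1.574, -0.012, 1.134, -0.075], 'joint_velocities': [0.0, -0.002, 0.0, -0.002, 0.002, 0.001, 0.001], 'effort': [0.003, -67.175, 1.028, -31.69, 0.016, 0.007, -0.0], 'ee_pos': [0.177, 0.599, 0.303], 'orientation': [[-0.959, 0.283, -0.0], [0.283, 0.959, -0.001], [-0.0, -0.001, -1.0]], 'contact_force': [-0.199, -0.198, -0.562], 'moment': [-0.033, 0.024, -0.013], 'width': 1.002}
```

View pics/top0.png

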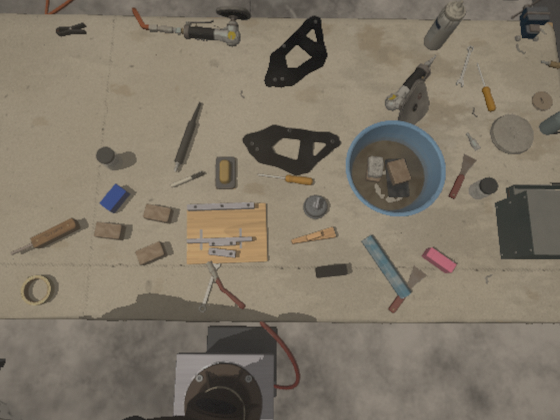

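View pics/side0.png

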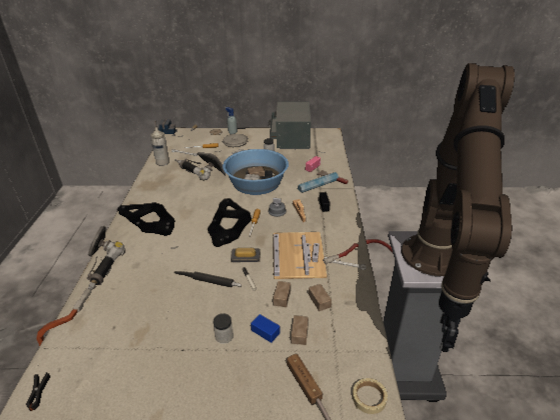

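```bash
cat > h.py <<'E'
from rig import r, viewer
import cv2, numpy as np
def cal(n):
    c=viewer.calibration(n); return np.array(c["K"]),np.array(c["cam_to_world"])
def ray(n,u,v,z):
    K,T=cal(n); d=np.linalg.inv(K)@[u,v,1.]; d=T[:3,:3]@(d*[1,-1,-1]); o=T[:3,3]
    return o+d*(z-o[2])/d[2]
def proj(n,p):
    K,T=cal(n); q=T[:3,:3].T@(np.array(p)-T[:3,3]); q=q*[1,-1,-1]; w=K@q; return w[:2]/w[2]
def crop(im,x0,y0,x1,y1,s,fn):
    c=cv2.resize(im[y0:y1,x0:x1],None,fx=s,fy=s,interpolation=cv2.INTER_CUBIC); cv2.imwrite("pics/"+fn,c[:,:,::-1])
E
python3 - <<'E'
from h import *
im=cv2.imread("pics/top0.png")[:,:,::-1]
crop(im,90,170,220,270,6,"c1.png"); crop(im,180,190,350,290,4,"c2.png")
im=cv2.imread("pics/side0.png")[:,:,::-1]
crop(im,210,180,350,350,3.5,"c3.png")
E
```

```text
(no output)
```

View pics/c1.png

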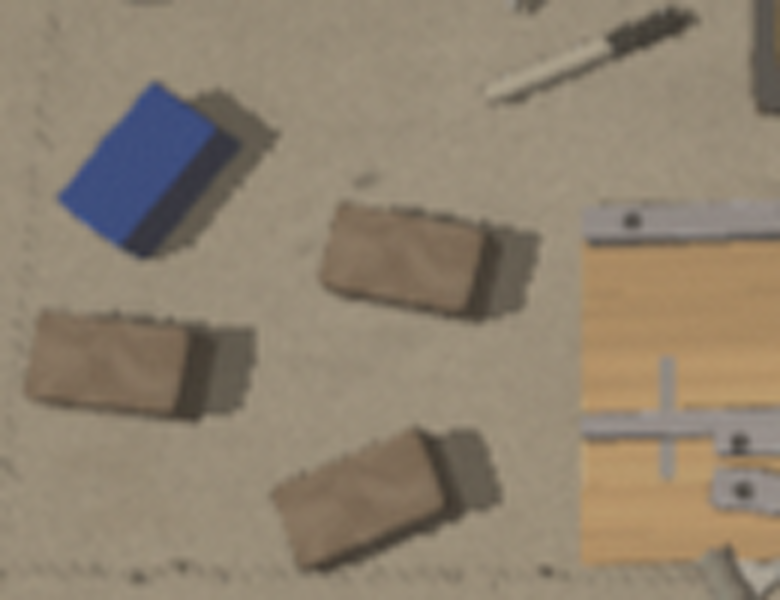

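View pics/c2.png

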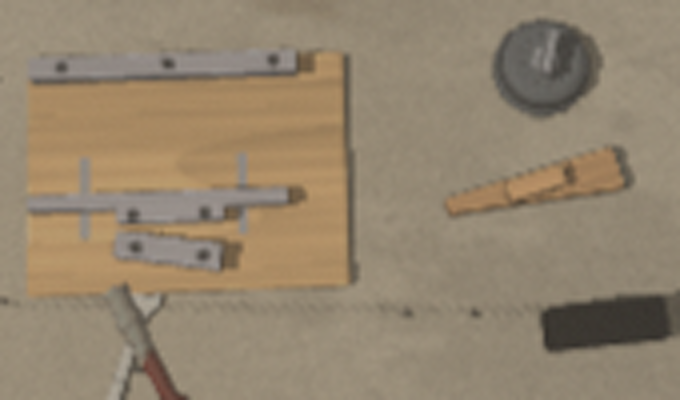

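View pics/c3.png

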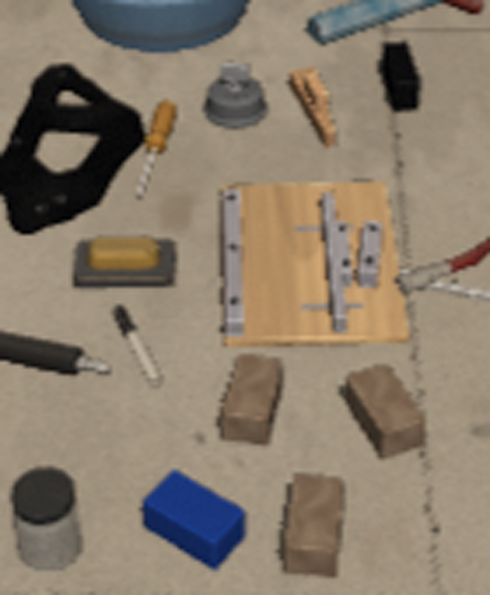

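```bash
python3 - <<'E'
from h import *
im=cv2.imread("pics/top0.png")[:,:,::-1]
for p in [(155,211),(108,229),(150,252),(165,216),(130,250),(290,150),(332,270),(316,235),(200,225),(316,205),(240,210),(438,260)]:
    print(p,im[p[1],p[0]])
# press corners by c2
f=lambda a:(a[0]/4+180,a[1]/4+190)
B={'ur':(350,52),'lr':(352,282),'ll':(28,294),'ul':(28,80)}
for k,a in B.items(): print(k,np.round(ray('top',*f(a),.012),4))
g=lambda a:(a[0]/6+90,a[1]/6+170)
bl=[[(345,202),(492,228),(470,318),(322,288)],[(42,312),(190,332),(175,415),(28,395)],[(272,495),(415,428),(445,505),(302,568)]]
for b in bl:
    P=np.array([ray('top',*g(a),.041)[:2] for a in b]); print(P.mean(0).round(4),[round(float(np.linalg.norm(P[i]-P[(i+1)%4])),4) for i in range(4)],np.degrees(np.arctan2(*(P[0]+P[3]-P[1]-P[2])[::-1])).round(1))
E
```

```text
(155, 211) [127 108  90]
(108, 229) [127 110  91]
(150, 252) [127 109  89]
(165, 216) [134 115  94]
(130, 250) [148 137 118]
(290, 150) [153 141 122]
(332, 270) [58 53 48]
(316, 235) [181 142 102]
(200, 225) [168 137  99]
(316, 205) [142 138 133]
(240, 210) [158 130  95]
(438, 260) [176 102 114]
ur [ 0.6546 -0.1315  0.012 ]
lr [ 0.4547 -0.1361  0.012 ]
ll [0.4413 0.1377 0.012 ]
ul [0.6261 0.1479 0.012 ]
[0.608  0.2393] [0.0854, 0.0527, 0.0859, 0.0506] 79.9
[0.5462 0.4018] [0.0846, 0.0471, 0.0834, 0.0472] 83.0
[0.4723 0.2566] [0.0855, 0.0469, 0.0841, 0.0445] 115.8
```

```bash
cat > meas.py <<'E'
from h import *
def sub(a,t):  # subpixel crossings of 1D
    a=a.astype(float)-t; i=np.where(a[:-1]*a[1:]<0)[0]; return i+a[i]/(a[i]-a[i+1])
def blocks(im):
    hsv=cv2.cvtColor(im,cv2.COLOR_RGB2HSV); 
    m=((hsv[...,1]>65)&(hsv[...,2]>100)&(hsv[...,2]<146)).astype(np.uint8)
    return m
E
python3 - <<'E'
from meas import *
im=cv2.imread("pics/top0.png")[:,:,::-1].copy()
m=blocks(im); m[:,185:]=0; m[:180]=0;m[290:]=0
m=cv2.morphologyEx(m,cv2.MORPH_OPEN,np.ones((3,3)))
cs,_=cv2.findContours(m,cv2.RETR_EXTERNAL,cv2.CHAIN_APPROX_NONE)
for c in cs:
    if cv2.contourArea(c)<150: continue
    P=np.array([ray('top',*q[0],.041)[:2] for q in c]).astype(np.float32)
    print(cv2.boundingRect(c),[np.round(t,4) for t in cv2.minAreaRect(P)])
sat=im[...,0].astype(float)-im[...,2]
# press edges
E_=[]
for v in range(208,256,4):
    x=sub(sat[v,255:280],45); E_.append((255+x[-1],v)) if len(x) else None
R=np.array([ray('top',u,v,.012)[:2] for u,v in E_])
def fit(P): 
    vx,vy,x0,y0=cv2.fitLine(P.astype(np.float32),cv2.DIST_HUBER,0,.01,.01).ravel(); return np.degrees(np.arctan2(vy,vx)),x0,y0
print("right",fit(R))
E_=[]
for u in list(range(190,206,3))+list(range(222,264,3)):
    x=sub(sat[250:275,u],45); E_.append((u,250+x[-1])) if len(x) else None
print("bot",fit(np.array([ray('top',u,v,.012)[:2] for u,v in E_])))
E_=[]
for v in range(216,258,4):
    x=sub(sat[v,178:195],45); E_.append((178+x[0],v)) if len(x) else None
print("left",fit(np.array([ray('top',u,v,.012)[:2] for u,v in E_])))
# fence front edge : grey -> wood in column going down
E_=[]
for u in range(190,250,3):
    x=sub(sat[200:216,u],32); E_.append((u,200+x[-1])) if len(x) else None
print("fence bottom",fit(np.array([ray('top',u,v,.037)[:2] for u,v in E_])),E_[::5])
E
python3 - <<'E'
from h import *
im=cv2.imread("pics/top0.png")[:,:,::-1]
print((im[198:216,215,:].astype(int)).tolist())
E
```

```text
(136, 242, 27, 22) [array([0.4741, 0.2587]), array([0.0486, 0.0846]), np.float64(23.9767)]
(94, 222, 27, 17) [array([0.5478, 0.4048]), array([0.0849, 0.0494]), np.float64(85.4752)]
(31, 219, 44, 28) [array([0.5393, 0.5868]), array([0.0362, 0.1519]), np.float64(29.0297)]
(144, 205, 26, 17) [array([0.6102, 0.2441]), array([0.0841, 0.0499]), np.float64(80.3436)]
(101, 185, 24, 25) [array([0.6628, 0.3989]), array([0.0463, 0.0856]), np.float64(54.5227)]
right (np.float32(2.6725013), np.float32(0.554002), np.float32(-0.1279935))
bot (np.float32(-87.36288), np.float32(0.4463941), np.float32(-0.0065487884))
left (np.float32(2.7573123), np.float32(0.53666884), np.float32(0.1461299))
fence bottom (np.float32(-87.12213), np.float32(0.62357646), np.float32(0.04925397)) [(190, np.float64(210.38235294117646)), (208, np.float64(209.67741935483872)), (223, np.float64(209.375)), (241, np.float64(208.58823529411765))]
[[155, 143, 124], [152, 140, 120], [149, 137, 117], [150, 139, 118], [154, 142, 122], [150, 140, 129], [146, 139, 134], [148, 140, 136], [144, 137, 132], [145, 138, 132], [131, 124, 119], [101, 95, 89], [143, 119, 89], [167, 137, 98], [166, 134, 97], [165, 134, 96], [169, 138, 100], [169, 139, 99]]
```

```bash
cat > go.py <<'E'
# usage: go.py x y z yawdeg : prints delta in cm/deg from measured pose
import sys
from h import *
s=r.observe(); p=np.array(s["ee_pos"]); R=np.array(s["orientation"])
yaw=np.degrees(np.arctan2(R[1,1],R[0,1])); print("t %.1f pos %s yaw %.1f zaxis %s F %s w %.3f"%(s["time_s"],p.round(4),yaw,R[:,2].round(3),np.round(s["contact_force"],1),s["width"]))
if len(sys.argv)>4:
    t=np.array([float(a) for a in sys.argv[1:4]]); print("d(cm)",((t-p)*100).round(2),"dyaw",round(float(sys.argv[4])-yaw,1))
E
python3 -m jog '[[[3.7,-4.25,0],[0,0,-6.2],8.5],[[3.7,-4.25,0],[0,0,-6.2],8.5],[[3.7,-4.25,0],[0,0,-6.2],8.5],[[3.7,-4.25,0],[0,0,-6.2],8.5],[[3.7,-4.25,0],[0,0,-6.2],8.5],[[3.7,-4.25,0],[0,0,-6.2],8.5],[[3.7,-4.25,0],[0,0,-6.2],8.5],[[3.7,-4.25,0],[0,0,-6.2],8.5]]' 60
python3 go.py .474 .2585 .081 24
```

```text
time_s: 1.1
ee_pos: [0.4736, 0.258, 0.3038]
orientation: [[-0.403, 0.915, -0.0], [0.915, 0.403, 0.0], [0.0, -0.0, -1.0]]
contact_force: [1.1, 0.3, -0.0]
width: 0.999
t 1.1 pos [0.4736 0.258  0.3038] yaw 23.8 zaxis [-0.  0. -1.] F [ 1.1  0.3 -0. ] w 0.999
d(cm) [  0.04   0.05 -22.28] dyaw 0.2
```

```bash

python3 -m jog '[[[0,0,-5],[0,0,0],8.5],[[0,0,-5],[0,0,0],8.5],[[0,0,-5],[0,0,0],8.5],[[0,0,-4],[0,0,0],8.5],[[0,0,-3.3],[0,0,0],8.5],[[0,0,0],[0,0,0],5],[[0,0,0],[0,0,0],4],[[0,0,0],[0,0,0],4]]' 60
python3 -m jog '[[[0,0,0],[0,0,0],4],[[0,0,0],[0,0,0],4]]' 60
python3 - <<'E'
from h import *
im=viewer.camera("side"); crop(im,180,200,380,350,4,"g1.png")
E
python3 go.py
```

```text
time_s: 2.1
ee_pos: [0.4735, 0.2599, 0.0825]
orientation: [[-0.406, 0.914, 0.002], [0.914, 0.406, 0.001], [0.001, 0.002, -1.0]]
contact_force: [0.1, -0.8, -1.0]
width: 0.589
time_s: 2.35
ee_pos: [0.4734, 0.2599, 0.0822]
orientation: [[-0.406, 0.914, 0.002], [0.914, 0.406, 0.001], [0.001, 0.002, -1.0]]
contact_force: [-1.6, 0.5, 9.1]
width: 0.587
t 2.4 pos [0.4734 0.2599 0.0822] yaw 24.0 zaxis [ 0.002  0.001 -1.   ] F [-1.   0.4  8.5] w 0.584
```

View pics/g1.png

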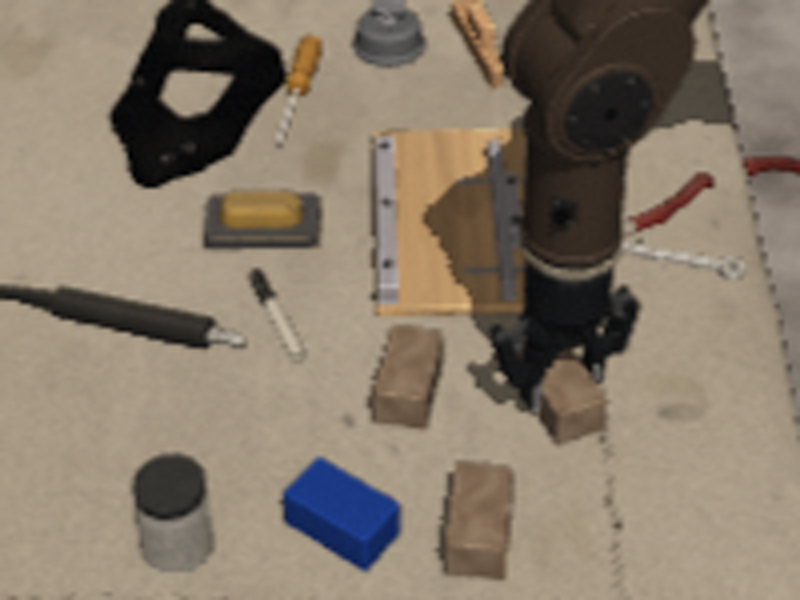

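```bash
cat >> h.py <<'E'
O=np.array([.5486,.0218]); TH=np.radians(2.7); e1=np.array([np.cos(TH),np.sin(TH)]); e2=np.array([-e1[1],e1[0]])
def W(x,y,z): return np.array([*(O+e1*x/1000+e2*y/1000),z/1000])
def toP(p): d=np.array(p[:2])-O; return np.array([d@e1,d@e2])*1000
E
python3 - <<'E'
from h import *
for n,b,s in (("top",(180,190,350,290),4),("side",(260,225,340,295),8)):
    im=cv2.imread(f"pics/{n}0.png"); x0,y0,x1,y1=b
    c=cv2.resize(im[y0:y1,x0:x1],None,fx=s,fy=s,interpolation=cv2.INTER_CUBIC)
    def L(a,d,col):
        q=[tuple(int(round(t)) for t in (proj(n,W(*k))-[x0,y0]+.5)*s) for k in (a,d)]; cv2.line(c,q[0],q[1],col,1)
    for a,d in (((-102,-150,12),(-102,125,12)),((102,-150,12),(102,125,12)),((-102,-150,12),(102,-150,12)),((-102,125,12),(102,125,12))): L(a,d,(0,0,255))
    L((80,-110,37),(80,120,37),(0,255,0)); L((80,-110,12),(80,120,12),(0,255,255))
    L((-19,-100,37),(-19,120,37),(0,255,0)); L((-65.6,-45,37),(-51.2,45,37),(255,0,0))
    cv2.imwrite(f"pics/ov_{n}.png",c)
E
python3 go.py .5824 -.0467 .25 92.7
```

```text
t 2.4 pos [0.4734 0.2599 0.0822] yaw 24.0 zaxis [ 0.002  0.001 -1.   ] F [-1.   0.4  8.5] w 0.584
d(cm) [ 10.9  -30.66  16.78] dyaw 68.7
```

View pics/ov_top.png

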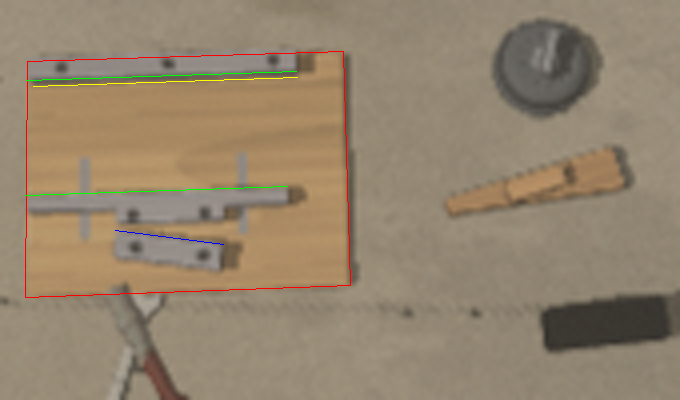

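View pics/ov_side.png

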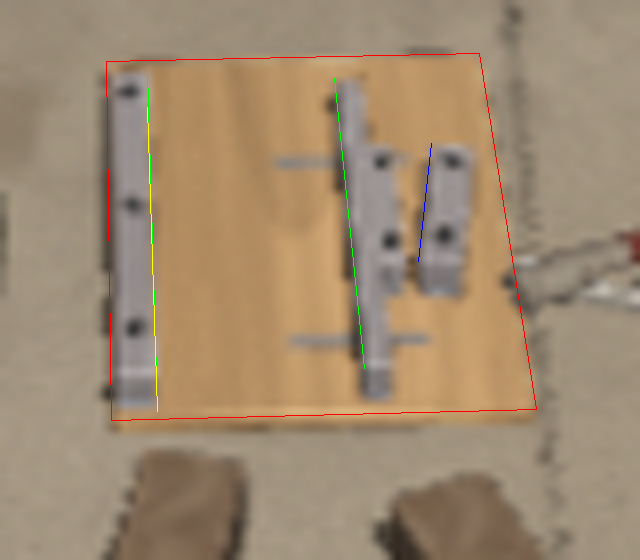

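```bash

python3 -m jog '[[[0,0,2],[0,0,0],4],[[0,0,3],[0,0,0],4],[[0,0,3.4],[0,0,0],4]]' 60
python3 -m jog '[[[1.4,-3.8,0],[0,0,8.6],4],[[1.4,-3.8,0],[0,0,8.6],4],[[1.4,-3.8,0],[0,0,8.6],4],[[1.4,-3.8,0],[0,0,8.6],4],[[1.4,-3.8,0],[0,0,8.6],4],[[1.4,-3.8,0],[0,0,8.6],4],[[1.4,-3.8,0],[0,0,8.6],4],[[1.1,-4,0],[0,0,8.6],4]]' 60
python3 go.py .5824 -.0467 .0945 92.7
python3 - <<'E'
from h import *
im=viewer.camera("side"); crop(im,220,180,380,300,5,"g2.png")
E
```

```text
time_s: 2.78
ee_pos: [0.4725, 0.2594, 0.1659]
orientation: [[-0.406, 0.914, -0.0], [0.914, 0.406, -0.0], [-0.0, -0.0, -1.0]]
contact_force: [-0.0, 0.3, -1.1]
width: 0.59
time_s: 3.78
ee_pos: [0.5823, -0.0477, 0.1653]
orientation: [[-0.999, -0.053, 0.001], [-0.053, 0.999, 0.0], [-0.001, -0.0, -1.0]]
contact_force: [0.6, -0.6, -1.4]
width: 0.583
t 3.8 pos [ 0.5823 -0.0477  0.1653] yaw 93.1 zaxis [ 0.001  0.    -1.   ] F [ 0.6 -0.6 -1.4] w 0.583
d(cm) [ 0.01  0.1  -7.08] dyaw -0.4
```

View pics/g2.png

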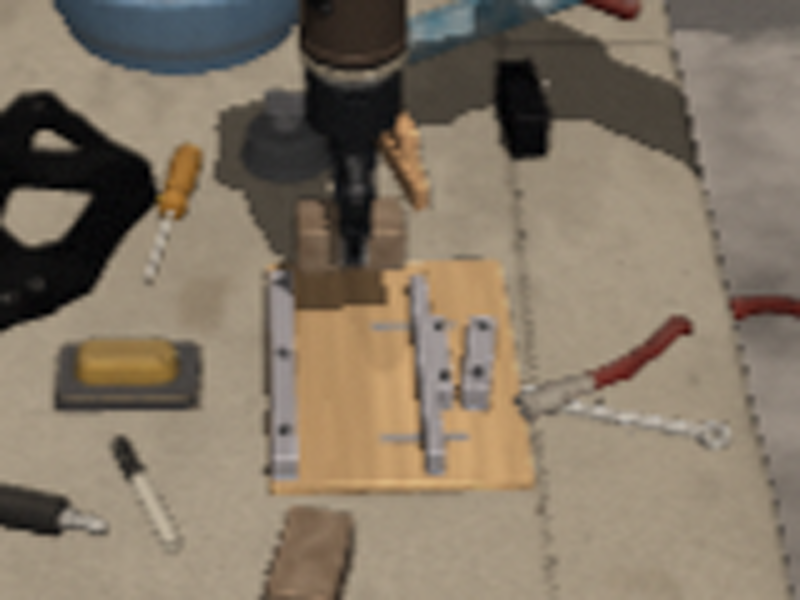

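```bash

python3 -m jog '[[[0,0.1,-3],[0,0,-0.4],4],[[0,0,-2],[0,0,0],4],[[0,0,-1.2],[0,0,0],4],[[0,0,-0.5],[0,0,0],4]]' 60
python3 go.py .5824 -.0467 .0945 92.7
python3 - <<'E'
from h import *
im=viewer.camera("side"); crop(im,250,210,350,290,8,"g3.png")
E
```

```text
time_s: 4.32
ee_pos: [0.5817, -0.0454, 0.0976]
orientation: [[-0.999, -0.041, -0.0], [-0.041, 0.999, -0.0], [0.0, -0.0, -1.0]]
contact_force: [-0.0, 0.7, -1.5]
width: 0.586
t 4.3 pos [ 0.5817 -0.0454  0.0976] yaw 92.4 zaxis [-0. -0. -1.] F [-0.   0.7 -1.5] w 0.586
d(cm) [ 0.07 -0.13 -0.31] dyaw 0.3
```

View pics/g3.png

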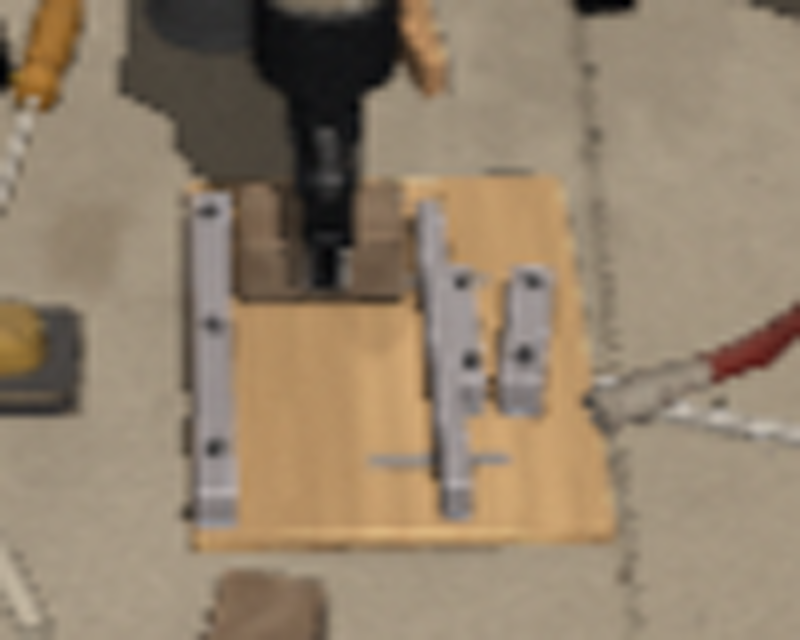

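```bash

python3 -m jog '[[[-0.1,-0.05,-0.2],[0,0,0],4],[[0,0,-0.1],[0,0,0],4],[[0,0,0],[0,0,0],4]]' 60
python3 go.py .5824 -.0467 .0945 92.7
python3 -m jog '[[[0,0,-0.1],[0,0,0],4],[[0,0,-0.1],[0,0,0],4],[[0,0,0],[0,0,0],4]]' 60
python3 go.py .5824 -.0467 .0945 92.7
```

```text
time_s: 4.75
ee_pos: [0.581, -0.046, 0.0952]
orientation: [[-0.999, -0.041, 0.001], [-0.041, 0.999, 0.0], [-0.001, 0.0, -1.0]]
contact_force: [0.2, -0.5, -1.0]
width: 0.594
t 4.8 pos [ 0.581  -0.046   0.0952] yaw 92.4 zaxis [ 0.001  0.    -1.   ] F [ 0.2 -0.5 -1. ] w 0.594
d(cm) [ 0.14 -0.07 -0.07] dyaw 0.3
time_s: 5.12
ee_pos: [0.581, -0.046, 0.0942]
orientation: [[-0.999, -0.041, 0.001], [-0.041, 0.999, 0.0], [-0.001, 0.0, -1.0]]
contact_force: [-4.1, 0.2, 12.8]
width: 0.585
t 5.1 pos [ 0.581  -0.046   0.0942] yaw 92.4 zaxis [ 0.001  0.    -1.   ] F [-4.1  0.2 12.8] w 0.585
d(cm) [ 0.14 -0.07  0.03] dyaw 0.3
```

```bash

python3 -m jog '[[[0,0,0],[0,0,0],6.2],[[0,0,0],[0,0,0],6.4],[[0,0,0],[0,0,0],6.4],[[0,0,3],[0,0,0],6.4],[[0,0,4.5],[0,0,0],6.4]]' 60
python3 -m jog '[[[0.3,2.9,0],[0,0,-10.2],8.5],[[0.3,2.9,0],[0,0,-10.2],8.5],[[0.3,2.9,0],[0,0,-10.2],8.5],[[0.3,2.9,0],[0,0,-10.2],8.5],[[0.3,2.9,0],[0,0,-10.2],8.5],[[0.3,2.9,0],[0,0,-10.2],8.5],[[0.3,2.9,0],[0,0,-10.2],8.5]]' 60
python3 -m jog '[[[0.3,2.9,0],[0,0,-10.2],8.5],[[0.3,2.9,0],[0,0,-10.2],8.5],[[0.2,2.8,0],[0,0,-10.2],8.5]]' 60
python3 go.py .610 .243 .081 -9.7
python3 - <<'E'
from h import *
im=viewer.camera("side"); crop(im,220,190,380,310,5,"g4.png")
im=viewer.camera("top"); crop(im,90,160,290,300,4,"g5.png")
E
```

```text
time_s: 5.75
ee_pos: [0.5799, -0.046, 0.1674]
orientation: [[-0.999, -0.041, -0.003], [-0.041, 0.999, 0.0], [0.003, 0.0, -1.0]]
contact_force: [0.3, 1.1, 0.5]
width: 0.748
time_s: 6.62
ee_pos: [0.6018, 0.158, 0.1678]
orientation: [[-0.352, 0.936, -0.0], [0.936, 0.352, -0.0], [-0.0, -0.0, -1.0]]
contact_force: [0.9, -0.3, -0.3]
width: 0.995
time_s: 7.0
ee_pos: [0.6098, 0.2441, 0.1677]
orientation: [[0.173, 0.985, -0.0], [0.985, -0.173, -0.0], [-0.0, -0.0, -1.0]]
contact_force: [1.2, -0.0, 0.5]
width: 0.995
t 7.0 pos [0.6098 0.2441 0.1677] yaw -9.9 zaxis [-0. -0. -1.] F [ 1.2 -0.   0.5] w 0.995
d(cm) [ 0.02 -0.11 -8.67] dyaw 0.2
```

View pics/g4.png

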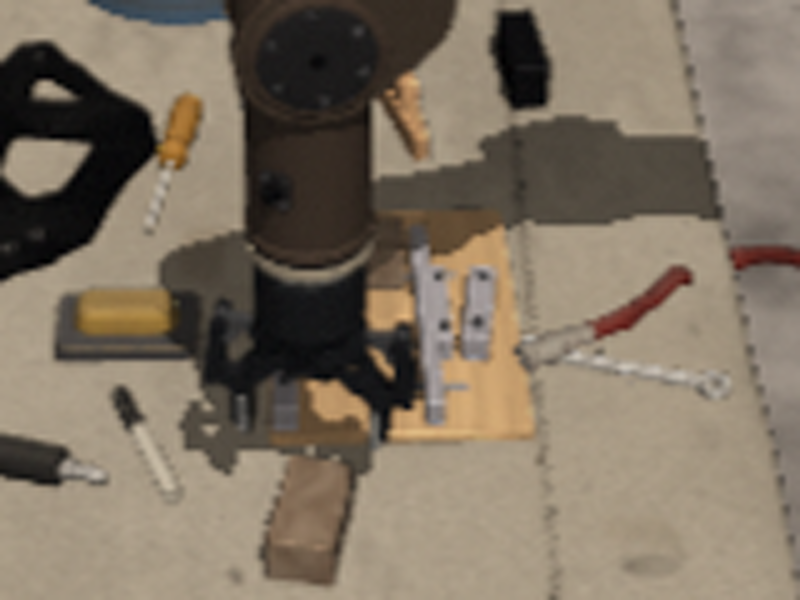

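View pics/g5.png

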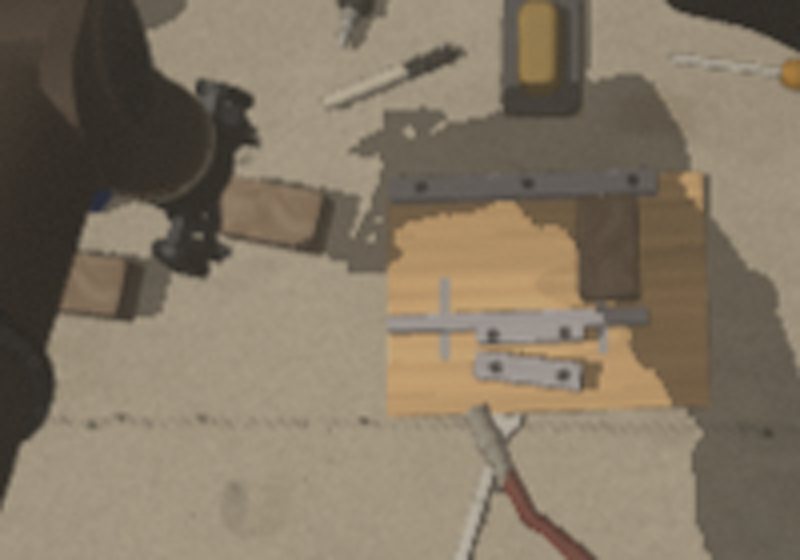

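```bash

python3 -m jog '[[[0,-0.1,-4],[0,0,0.2],8.5],[[0,0,-3],[0,0,0],8.5],[[0,0,-1.7],[0,0,0],8.5],[[0,0,0],[0,0,0],4],[[0,0,0],[0,0,0],4],[[0,0,0],[0,0,0],4],[[0,0,0],[0,0,0],4]]' 60
python3 -m jog '[[[0,0,2],[0,0,0],4],[[0,0,3],[0,0,0],4],[[0,0,3.4],[0,0,0],4]]' 60
python3 go.py .5771 .0332 .0945 -87.3
python3 - <<'E'
from h import *
im=viewer.camera("side"); crop(im,220,190,380,310,5,"g6.png")
E
```

```text
time_s: 7.98
ee_pos: [0.6107, 0.2421, 0.0824]
orientation: [[0.164, 0.986, 0.002], [0.986, -0.164, 0.001], [0.001, 0.002, -1.0]]
contact_force: [-0.5, -0.4, 7.3]
width: 0.586
time_s: 8.35
ee_pos: [0.6095, 0.2419, 0.1667]
orientation: [[0.164, 0.986, -0.0], [0.986, -0.164, -0.0], [-0.0, -0.0, -1.0]]
contact_force: [0.2, 0.3, -0.9]
width: 0.584
t 8.3 pos [0.6095 0.2419 0.1667] yaw -9.4 zaxis [-0. -0. -1.] F [ 0.2  0.3 -0.9] w 0.584
d(cm) [ -3.24 -20.87  -7.22] dyaw -77.9
```

View pics/g6.png

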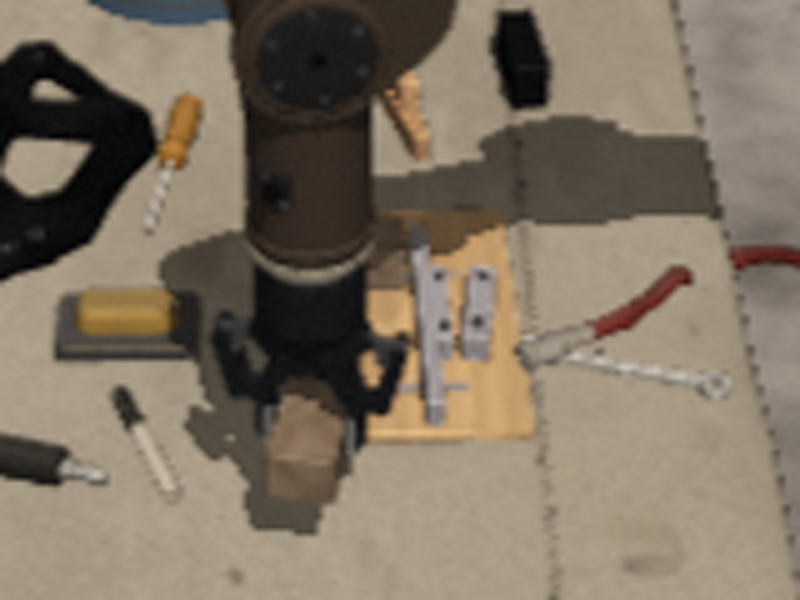

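```bash

python3 -m jog '[[[-0.4,-2.6,0],[0,0,-9.7],4],[[-0.4,-2.6,0],[0,0,-9.7],4],[[-0.4,-2.6,0],[0,0,-9.7],4],[[-0.4,-2.6,0],[0,0,-9.7],4],[[-0.4,-2.6,0],[0,0,-9.7],4],[[-0.4,-2.6,0],[0,0,-9.7],4],[[-0.4,-2.6,0],[0,0,-9.7],4],[[-0.4,-2.6,0],[0,0,-9.9],4]]' 60
python3 -m jog '[[[0,0,-2.5],[0,0,0],4],[[0,0,-2],[0,0,0],4],[[0,0,-1.6],[0,0,0],4],[[0,0,-0.6],[0,0,0],4],[[0,0,0],[0,0,0],4]]' 60
python3 go.py .5771 .0332 .0945 -87.3
python3 - <<'E'
from h import *
im=viewer.camera("side"); crop(im,250,210,350,290,8,"g7.png")
E
```

```text
time_s: 9.4
ee_pos: [0.5777, 0.0335, 0.166]
orientation: [[0.999, 0.043, 0.001], [0.043, -0.999, 0.001], [0.001, -0.001, -1.0]]
contact_force: [-0.1, 0.3, -2.0]
width: 0.581
time_s: 10.02
ee_pos: [0.5778, 0.0341, 0.0978]
orientation: [[0.999, 0.048, -0.0], [0.048, -0.999, -0.0], [-0.0, 0.0, -1.0]]
contact_force: [-0.0, 0.1, -1.6]
width: 0.587
t 10.0 pos [0.5778 0.0341 0.0978] yaw -87.2 zaxis [-0. -0. -1.] F [-0.   0.1 -1.6] w 0.587
d(cm) [-0.07 -0.09 -0.33] dyaw -0.1
```

View pics/g7.png

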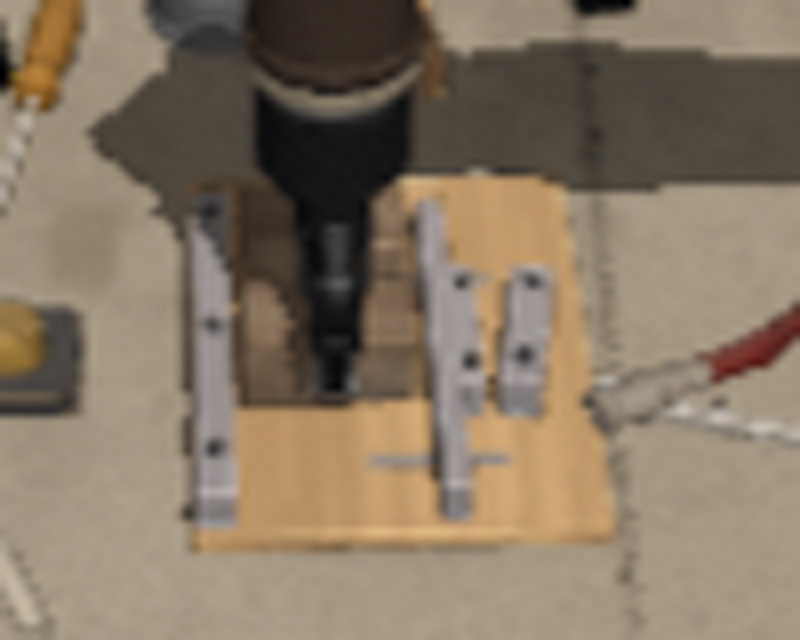

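```bash

python3 -m jog '[[[0,0,-0.25],[0,0,0],4],[[0,0,-0.12],[0,0,0],4],[[0,0,0],[0,0,0],4],[[0,0,0],[0,0,0],6.2],[[0,0,0],[0,0,0],6.4],[[0,0,0],[0,0,0],6.4],[[0,0,3],[0,0,0],6.4],[[0,0,4.5],[0,0,0],6.4]]' 60
python3 -m jog '[[[-0.3,3.7,0],[0,0,8.2],8.5],[[-0.3,3.7,0],[0,0,8.2],8.5],[[-0.3,3.7,0],[0,0,8.2],8.5],[[-0.3,3.7,0],[0,0,8.2],8.5],[[-0.3,3.7,0],[0,0,8.2],8.5]]' 60
python3 -m jog '[[[-0.3,3.7,0],[0,0,8.2],8.5],[[-0.3,3.7,0],[0,0,8.2],8.5],[[-0.3,3.7,0],[0,0,8.2],8.5],[[-0.3,3.7,0],[0,0,8.2],8.5],[[-0.3,3.7,0],[0,0,8],8.5]]' 60
python3 go.py .548 .404 .081 -5.5
python3 - <<'E'
from h import *
im=viewer.camera("side"); crop(im,220,220,380,340,5,"g8.png")
im=viewer.camera("top"); crop(im,60,160,260,300,4,"g9.png")
E
```

```text
time_s: 11.08
ee_pos: [0.5771, 0.034, 0.1691]
orientation: [[0.999, 0.048, -0.003], [0.048, -0.999, -0.001], [-0.003, 0.001, -1.0]]
contact_force: [0.8, 0.5, 0.6]
width: 0.748
time_s: 11.7
ee_pos: [0.5626, 0.2202, 0.1693]
orientation: [[0.719, 0.695, 0.0], [0.695, -0.719, 0.0], [0.0, 0.0, -1.0]]
contact_force: [0.2, -0.5, 0.2]
width: 0.995
time_s: 12.32
ee_pos: [0.5477, 0.405, 0.1692]
orientation: [[0.09, 0.996, 0.0], [0.996, -0.09, -0.0], [-0.0, 0.0, -1.0]]
contact_force: [0.2, -0.7, -0.6]
width: 0.995
t 12.3 pos [0.5477 0.405  0.1692] yaw -5.2 zaxis [ 0. -0. -1.] F [ 0.2 -0.7 -0.6] w 0.995
d(cm) [ 0.03 -0.1  -8.82] dyaw -0.3
```

View pics/g8.png

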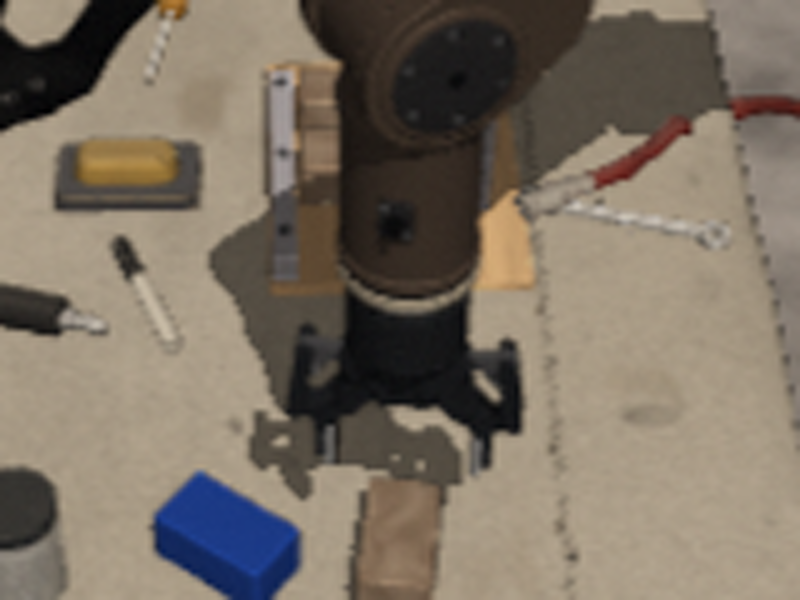

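View pics/g9.png

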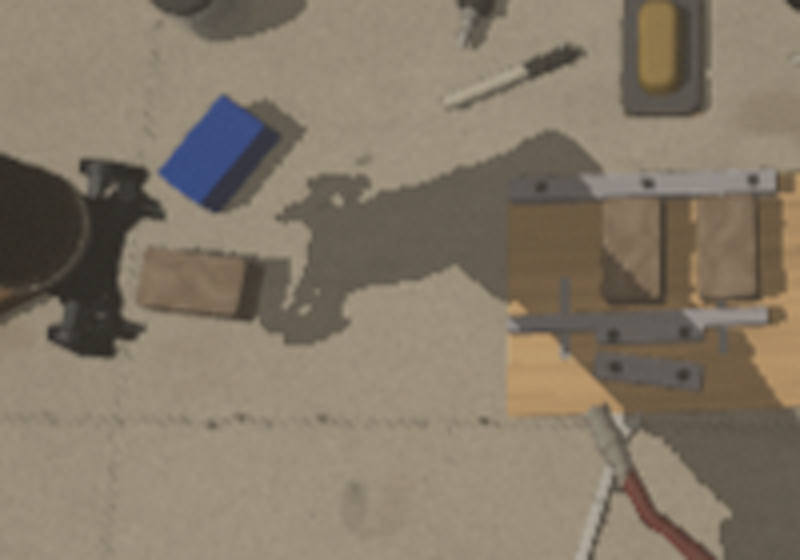

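```bash
python3 - <<'E'
from h import *
for q in [(218,210),(218,212),(280,135),(160,175)]: print(ray('top',60+q[0]/4-.4,160+q[1]/4-.4,.041).round(3))
E
python3 -m jog '[[[0,-0.1,-2],[0,0,-0.3],6.8],[[0,0,-2],[0,0,0],6.8],[[0,0,-1],[0,0,0],6.8]]' 60
python3 - <<'E'
from h import *
im=viewer.camera("top"); crop(im,60,180,200,280,5,"g10.png")
E
```

```text
[0.61  0.388 0.041]
[0.608 0.387 0.041]
[0.676 0.341 0.041]
[0.639 0.44  0.041]
time_s: 12.8
ee_pos: [0.5473, 0.4013, 0.1167]
orientation: [[0.102, 0.995, -0.002], [0.995, -0.102, -0.002], [-0.003, -0.002, -1.0]]
contact_force: [-0.2, 0.0, 0.2]
width: 0.797
```

View pics/g10.png

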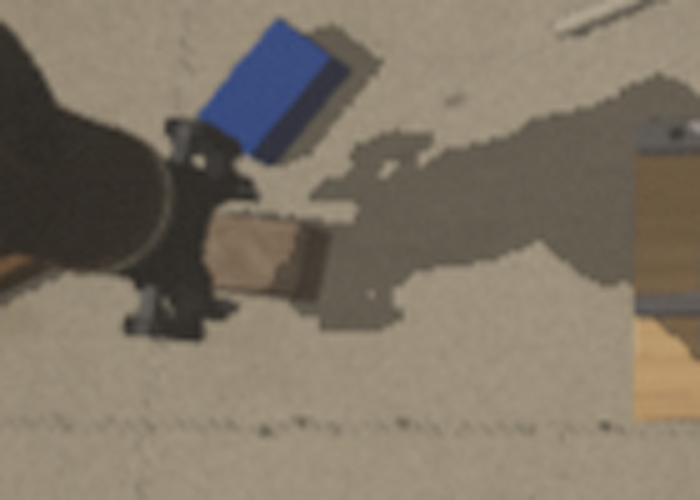

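```bash

python3 -m jog '[[[0,0.2,-2],[0,0,0],6.8],[[0,0,-1.5],[0,0,0],6.8],[[0,0,0],[0,0,0],4],[[0,0,0],[0,0,0],4],[[0,0,0],[0,0,0],4],[[0,0,0],[0,0,0],4]]' 60
python3 go.py .5735 .1131 .0945 -87.3
python3 -m jog '[[[0,0,2],[0,0,0],4],[[0,0,3],[0,0,0],4],[[0,0,3.4],[0,0,0],4]]' 60
python3 go.py .5735 .1131 .0945 -87.3
python3 - <<'E'
from h import *
im=viewer.camera("side"); crop(im,220,220,380,340,5,"g11.png")
E
```

```text
time_s: 13.6
ee_pos: [0.5479, 0.4051, 0.0846]
orientation: [[0.1, 0.995, 0.0], [0.995, -0.1, 0.0], [0.0, 0.0, -1.0]]
contact_force: [0.5, 0.3, -2.4]
width: 0.59
t 13.6 pos [0.5479 0.4051 0.0846] yaw -5.7 zaxis [ 0.  0. -1.] F [ 0.5  0.3 -2.4] w 0.590
d(cm) [  2.56 -29.2    0.99] dyaw -81.6
time_s: 13.98
ee_pos: [0.5479, 0.4049, 0.1703]
orientation: [[0.1, 0.995, 0.0], [0.995, -0.1, 0.0], [0.0, 0.0, -1.0]]
contact_force: [0.4, 0.3, -1.6]
width: 0.585
t 14.0 pos [0.5479 0.4049 0.1703] yaw -5.7 zaxis [ 0.  0. -1.] F [ 0.4  0.3 -1.6] w 0.585
d(cm) [  2.56 -29.18  -7.58] dyaw -81.6
```

View pics/g11.png

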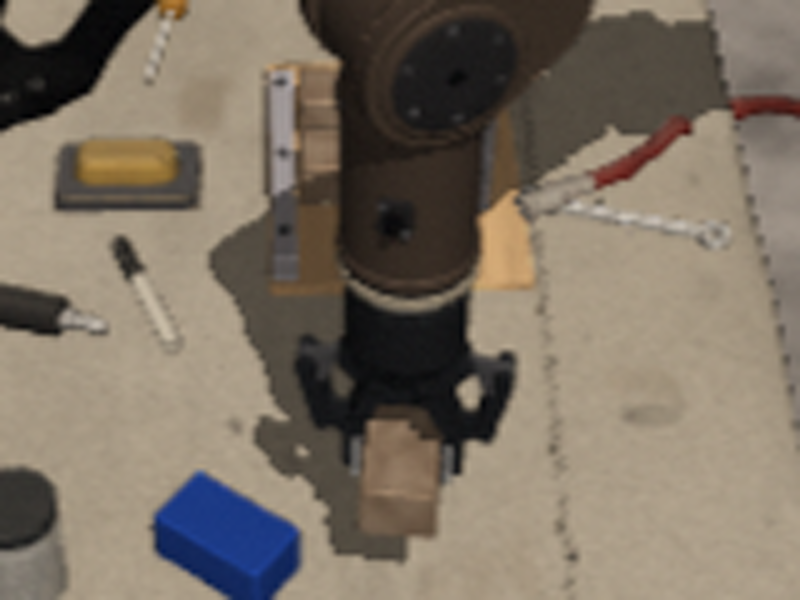

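```bash

python3 -m jog '[[[0.3,-3.2,0],[0,0,-9],4],[[0.3,-3.2,0],[0,0,-9],4],[[0.3,-3.2,0],[0,0,-9],4],[[0.3,-3.2,0],[0,0,-9],4],[[0.3,-3.2,0],[0,0,-9],4],[[0.3,-3.2,0],[0,0,-9],4],[[0.3,-3.2,0],[0,0,-9],4],[[0.3,-3.2,0],[0,0,-9],4]]' 60
python3 -m jog '[[[0.2,-3.6,0],[0,0,-9.6],4],[[0,0,-2.5],[0,0,0],4],[[0,0,-2],[0,0,0],4],[[0,0,-1.6],[0,0,0],4],[[0,0,-0.9],[0,0,0],4],[[0,0,0],[0,0,0],4]]' 60
python3 go.py .5735 .1131 .0965 -87.3
python3 - <<'E'
from h import *
im=viewer.camera("side"); crop(im,250,210,350,290,8,"g12.png")
E
```

```text
time_s: 15.02
ee_pos: [0.5722, 0.1482, 0.1696]
orientation: [[0.978, 0.208, 0.001], [0.208, -0.978, 0.001], [0.002, -0.001, -1.0]]
contact_force: [0.9, 0.3, -2.0]
width: 0.584
time_s: 15.78
ee_pos: [0.5736, 0.1132, 0.0977]
orientation: [[0.999, 0.047, -0.001], [0.047, -0.999, -0.0], [-0.001, 0.0, -1.0]]
contact_force: [1.0, -0.4, -1.5]
width: 0.586
t 15.8 pos [0.5736 0.1132 0.0977] yaw -87.3 zaxis [-0.001 -0.    -1.   ] F [ 1.  -0.4 -1.5] w 0.586
d(cm) [-0.01 -0.01 -0.12] dyaw 0.0
```

View pics/g12.png

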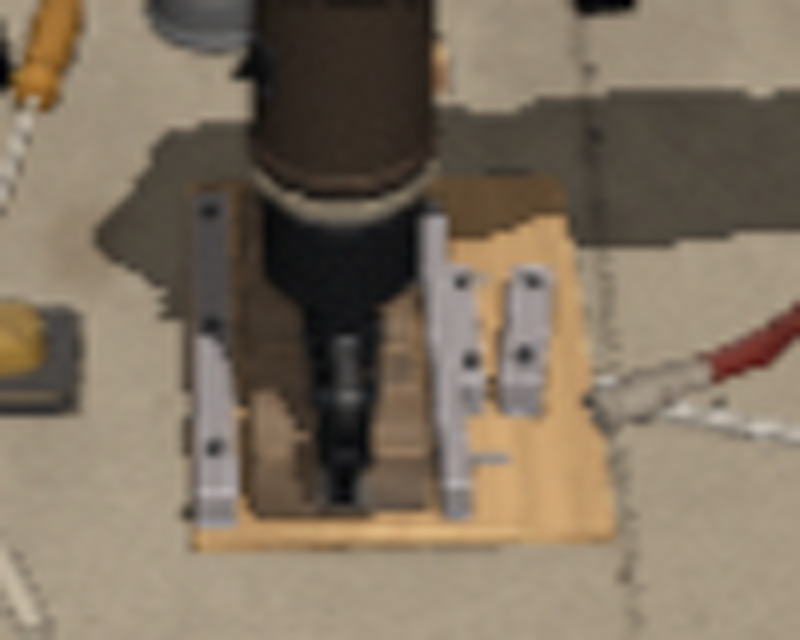

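```bash

python3 -m jog '[[[0,0,-0.15],[0,0,0],4],[[0,0,0],[0,0,0],4],[[0,0,0],[0,0,0],6.2],[[0,0,0],[0,0,0],6.4],[[0,0,0],[0,0,0],6.4],[[0,0,3],[0,0,0],6.4],[[0,0,5],[0,0,0],6.4]]' 60
python3 -m jog '[[[-2,4,0],[0,0,0],6.4],[[-2,4,0],[0,0,0],6.4],[[-2,4,0],[0,0,0],6.4],[[-2,4,0],[0,0,0],6.4],[[-2,4,0],[0,0,0],6.4]]' 60
python3 go.py 
python3 - <<'E'
from h import *
im=viewer.camera("side"); cv2.imwrite("pics/s13.png",im[:,:,::-1]); crop(im,240,190,350,290,7,"g13.png")
im=viewer.camera("top"); cv2.imwrite("pics/t14.png",im[:,:,::-1]);crop(im,180,180,350,290,4.5,"g14.png")
E
```

```text
time_s: 16.7
ee_pos: [0.5729, 0.1129, 0.1764]
orientation: [[0.999, 0.046, -0.003], [0.046, -0.999, -0.001], [-0.003, 0.001, -1.0]]
contact_force: [0.9, 1.1, -0.1]
width: 0.75
time_s: 17.32
ee_pos: [0.4731, 0.3143, 0.1769]
orientation: [[0.999, 0.046, 0.0], [0.046, -0.999, 0.0], [0.0, -0.0, -1.0]]
contact_force: [0.6, 0.2, -0.4]
width: 0.752
t 17.3 pos [0.4731 0.3143 0.1769] yaw -87.3 zaxis [ 0.  0. -1.] F [ 0.6  0.2 -0.4] w 0.752
```

View pics/g13.png

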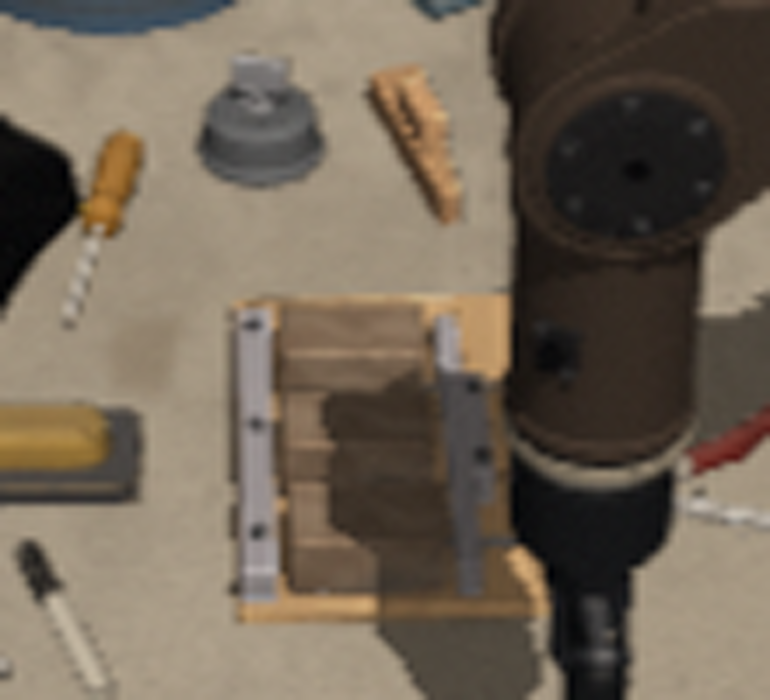

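View pics/g14.png

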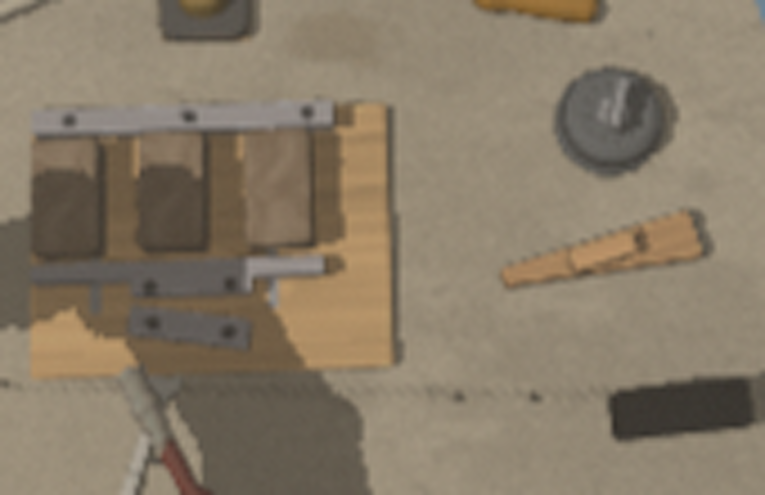

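```bash
python3 - <<'E'
from meas import *
im=cv2.imread("pics/t14.png")[:,:,::-1]
sat=im[...,0].astype(int)-im[...,2]
m=((sat>48)&(im[...,0]>100)).astype(np.uint8); 
w=np.zeros_like(m); w[222:250,286:342]=m[222:250,286:342]
cs,_=cv2.findContours(w,cv2.RETR_EXTERNAL,cv2.CHAIN_APPROX_NONE); c=max(cs,key=cv2.contourArea)
print(cv2.boundingRect(c),cv2.contourArea(c))
P=np.array([ray('top',*q[0],.026)[:2] for q in c]).astype(np.float32)
(ce,si,an)=cv2.minAreaRect(P); print(ce,si,an)
# tapper: dark
v=im.max(2); d=np.zeros_like(m); d[258:290,300:360]=(v<80)[258:290,300:360]
cs,_=cv2.findContours(d,cv2.RETR_EXTERNAL,cv2.CHAIN_APPROX_NONE); c=max(cs,key=cv2.contourArea)
P=np.array([ray('top',*q[0],.048)[:2] for q in c]).astype(np.float32); print("tap",cv2.boundingRect(c),cv2.minAreaRect(P))
crop(im,285,190,355,290,6,"w1.png")
im=cv2.imread("pics/s13.png")[:,:,::-1]; crop(im,260,185,340,235,9,"w2.png")
E
```

```text
(291, 227, 45, 17) 283.5
(0.5425101518630981, -0.2869924008846283) (0.03541843220591545, 0.15150216221809387) 9.250955581665039
tap (316, 264, 32, 14) ((0.4228179454803467, -0.344277024269104), (0.03568357601761818, 0.10343591868877411), 6.57859468460083)
```

View pics/w1.png

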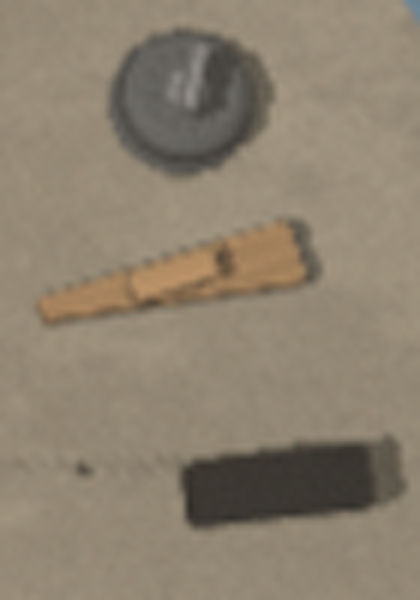

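View pics/w2.png

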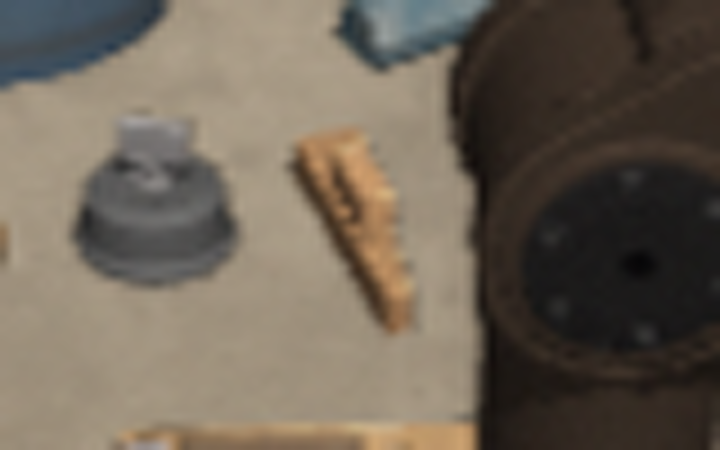

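```bash
python3 - <<'E'
from h import *
g=lambda a:((a[0]+.5)/6-.5+285,(a[1]+.5)/6-.5+190)
print("rib",ray('top',*g((177.5,274)),.051).round(4))
A=[ray('top',*g(q),.026)[:2] for q in [(38,300),(46,325),(292,220),(311,278)]]
A=np.array(A);print(A.round(4)); fl=A[0]-A[2]; sl=A[1]-A[3]
print("yaw flat",np.degrees(np.arctan2(-fl[0],fl[1])),"slope",np.degrees(np.arctan2(-sl[0],sl[1])),np.linalg.norm(fl))
t=np.radians(17.2); ey=np.array([-np.sin(t),np.cos(t)]); ex=np.array([np.cos(t),np.sin(t)])
thin=A[:2].mean(0)-ex*.006-ey*.075; thick=A[2:].mean(0)+ex*.006+ey*.075; print("from thin",thin.round(4),"thick",thick.round(4))
# side view check: rib
g2=lambda a:((a[0]+.5)/9-.5+260,(a[1]+.5)/9-.5+185)
for z,q in ((.051,(392,185)),(.051,(408,240)),(.026,(400,300)),(.026,(298,145)),(.026,(355,130))): print(z,q,ray('side',*g2(q),z).round(4))
s=lambda p:(proj('side',p)-[260,185]+.5)*9-.5
c=np.array([*thin,0]);
for nm,lx,ly,z in (("ribTL",9,-25,51),("ribTR",-9,-25,51),("ribBL",9,25,51),("ribBR",-9,25,51),("thinR",-.9,75,26),("thickL",12.9,-75,26),("thickR",-24.9,-75,26)):
    print(nm,s([*(.5*(thin+thick)+ex*lx/1000+ey*ly/1000),z/1000]).round(0))
# timer
h=[(u,v) for u,v in ((115,95),(252,95),(183,33),(183,165))]
print([ray('top',*g(q),.037).round(3) for q in h])
E
```

```text
rib [ 0.5375 -0.2893  0.051 ]
[[ 0.5252 -0.213 ]
 [ 0.5111 -0.2176]
 [ 0.5729 -0.3577]
 [ 0.5397 -0.3678]]
yaw flat 18.231342453718845 slope 10.774399363666848 0.15230822577990136
from thin [ 0.5346 -0.2887] thick [ 0.5398 -0.2893]
0.051 (392, 185) [ 0.5229 -0.2748  0.051 ]
0.051 (408, 240) [ 0.5159 -0.2268  0.051 ]
0.026 (400, 300) [ 0.5196 -0.2102  0.026 ]
0.026 (298, 145) [ 0.5705 -0.3471  0.026 ]
0.026 (355, 130) [ 0.5402 -0.3616  0.026 ]
ribTL [332. 145.]
ribTR [365. 140.]
ribBL [362. 199.]
ribBR [396. 193.]
thinR [411. 291.]
thickL [296. 135.]
thickR [363. 123.]
[array([ 0.642, -0.256,  0.037]), array([ 0.643, -0.334,  0.037]), array([ 0.679, -0.295,  0.037]), array([ 0.602, -0.295,  0.037])]
```

```bash

python3 -m jog '[[[0.6,-5.4,1],[0,0,9.6],5],[[0.6,-5.4,1],[0,0,9.6],5],[[0.6,-5.4,1],[0,0,9.6],5],[[0.6,-5.4,0],[0,0,9.6],5],[[0.6,-5.4,0],[0,0,9.6],5],[[0.6,-5.4,0],[0,0,9.6],5],[[0.6,-5.4,0],[0,0,9.6],5],[[0.6,-5.4,0],[0,0,9.6],5]]' 60
python3 -m jog '[[[0.6,-5.4,0],[0,0,9.6],5],[[0.6,-5.4,0],[0,0,9.6],5],[[0.4,-5.4,0],[0,0,9.6],5],[[0,0,0],[0,0,0],5]]' 60
python3 go.py .537 -.288 .103 18.5
python3 - <<'E'
from h import *
im=viewer.camera("top"); cv2.imwrite("pics/t15.png",im[:,:,::-1]);crop(im,250,180,380,290,6,"g15.png")
im=viewer.camera("side"); crop(im,250,170,350,250,7,"g16.png")
E
```

```text
time_s: 18.42
ee_pos: [0.5217, -0.1214, 0.2069]
orientation: [[0.178, 0.984, 0.001], [0.984, -0.178, -0.0], [0.0, 0.001, -1.0]]
contact_force: [0.7, 0.3, 0.2]
width: 0.582
time_s: 18.92
ee_pos: [0.5357, -0.2882, 0.2071]
orientation: [[-0.307, 0.952, 0.0], [0.952, 0.307, -0.004], [-0.004, -0.001, -1.0]]
contact_force: [0.4, -0.1, -0.8]
width: 0.589
t 18.9 pos [ 0.5357 -0.2882  0.2071] yaw 17.9 zaxis [ 0.    -0.004 -1.   ] F [ 0.4 -0.1 -0.8] w 0.589
d(cm) [  0.13   0.02 -10.41] dyaw 0.6
```

View pics/g15.png

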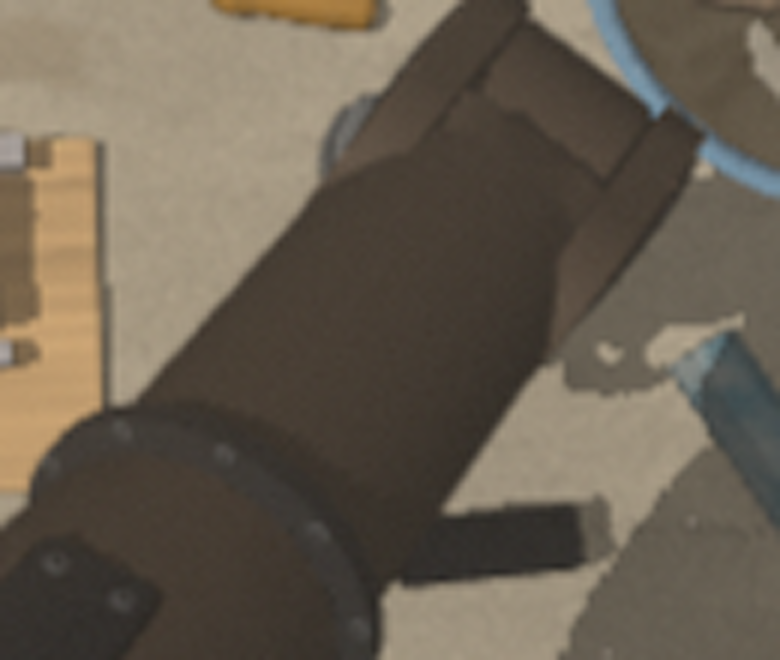

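View pics/g16.png

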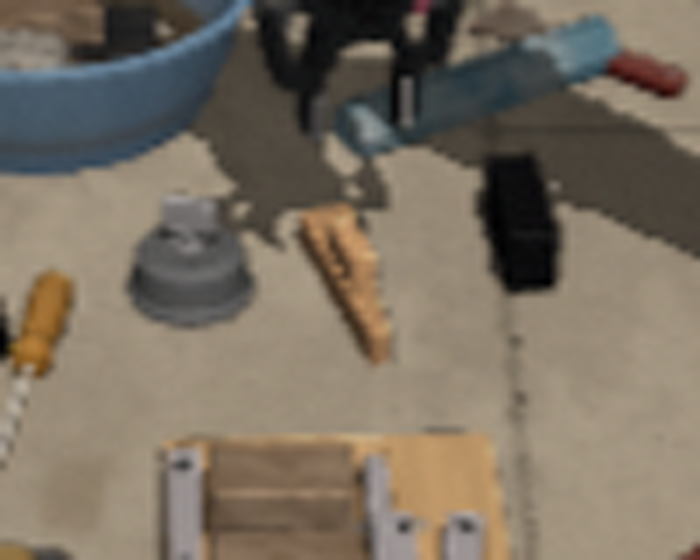

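```bash

python3 -m jog '[[[0.1,0,-4],[0,0,0.5],5],[[0,0,-3],[0,0,0],5],[[0,0,-1.4],[0,0,0],5],[[0,0,0],[0,0,0],5]]' 60
python3 - <<'E'
from h import *
im=viewer.camera("side"); crop(im,260,180,340,240,9,"g17.png")
E
python3 go.py .537 -.288 .103 18.5
```

```text
time_s: 19.52
ee_pos: [0.5387, -0.28, 0.1223]
orientation: [[-0.322, 0.947, -0.001], [0.947, 0.322, 0.001], [0.001, -0.001, -1.0]]
contact_force: [0.0, -0.6, 1.1]
width: 0.586
t 19.6 pos [ 0.5392 -0.2805  0.1232] yaw 18.8 zaxis [ 0. -0. -1.] F [ 0.2  0.4 -0.6] w 0.591
d(cm) [-0.22 -0.75 -2.02] dyaw -0.3
```

View pics/g17.png

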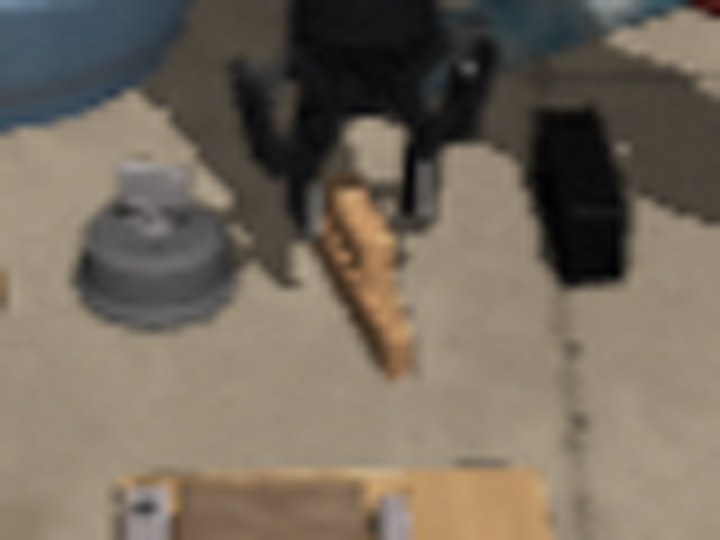

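```bash

python3 -m jog '[[[-0.1,-0.7,0],[0,0,0],5],[[0,0,-1],[0,0,0],5],[[0,0,-0.9],[0,0,0],5],[[0,0,0],[0,0,0],5]]' 60
python3 go.py .537 -.288 .103 18.5
python3 - <<'E'
from h import *
im=viewer.camera("side"); crop(im,260,180,340,240,9,"g18.png")
E
```

```text
time_s: 20.08
ee_pos: [0.5373, -0.2876, 0.1027]
orientation: [[-0.322, 0.947, -0.002], [0.947, 0.322, 0.001], [0.001, -0.001, -1.0]]
contact_force: [0.4, 1.1, -0.1]
width: 0.584
t 20.1 pos [ 0.5373 -0.2876  0.1027] yaw 18.8 zaxis [-0.002  0.001 -1.   ] F [ 0.4  1.1 -0.1] w 0.584
d(cm) [-0.03 -0.04  0.03] dyaw -0.3
```

View pics/g18.png

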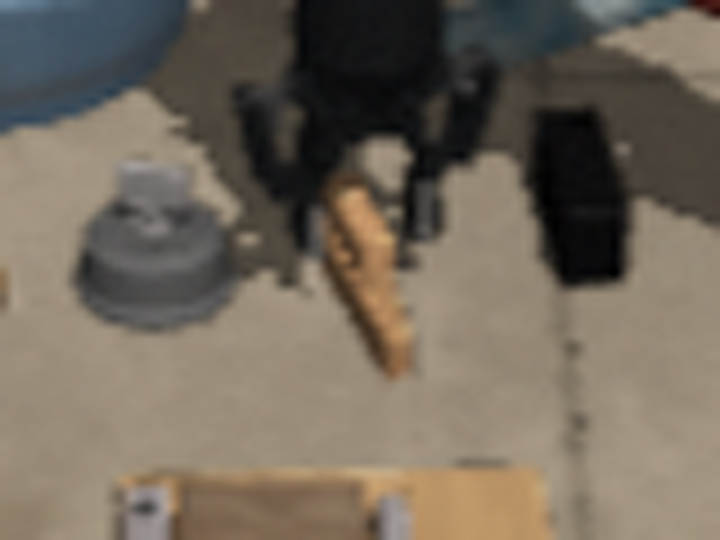

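```bash

python3 -m jog '[[[0,0,0],[0,0,0],2.5],[[0,0,0],[0,0,0],1],[[0,0,0],[0,0,0],1],[[0,0,0],[0,0,0],1],[[0,0,0],[0,0,0],1]]' 40
python3 -m jog '[[[0,0,1],[0,0,0],1],[[0,0,2],[0,0,0],1],[[0,0,2],[0,0,0],1],[[0,0,0],[0,0,0],1]]' 60
python3 go.py .537 -.288 .103 18.5
python3 - <<'E'
from h import *
im=viewer.camera("side"); crop(im,260,170,340,230,9,"g19.png")
E
```

```text
time_s: 20.75
ee_pos: [0.538, -0.2881, 0.104]
orientation: [[-0.322, 0.947, 0.001], [0.947, 0.322, -0.0], [-0.0, 0.0, -1.0]]
contact_force: [-0.2, 0.0, 4.7]
width: 0.201
time_s: 21.25
ee_pos: [0.5385, -0.2884, 0.1552]
orientation: [[-0.322, 0.947, 0.003], [0.947, 0.322, -0.001], [-0.002, 0.002, -1.0]]
contact_force: [0.3, -0.3, -1.4]
width: 0.196
t 21.2 pos [ 0.5385 -0.2884  0.1552] yaw 18.8 zaxis [ 0.003 -0.001 -1.   ] F [ 0.3 -0.3 -1.4] w 0.196
d(cm) [-0.15  0.04 -5.22] dyaw -0.3
```

View pics/g19.png

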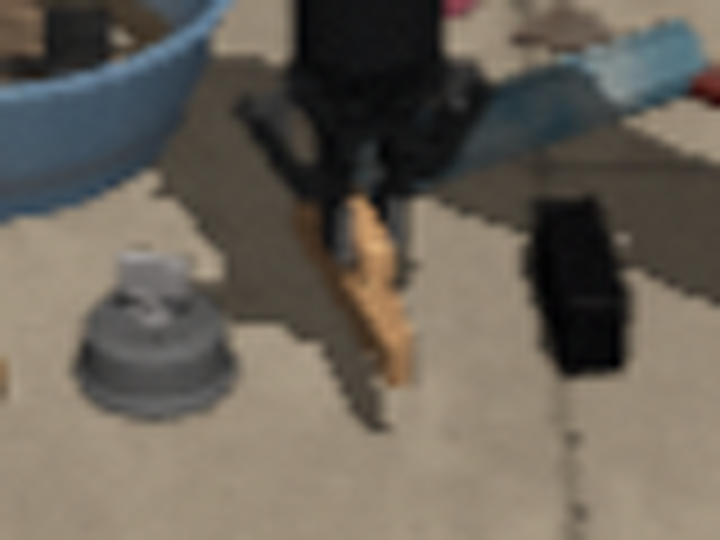

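```bash

python3 -m jog '[[[-0.9,3.9,0],[0,0,-3.2],1],[[-0.9,3.9,0],[0,0,-3.2],1],[[-0.9,3.9,0],[0,0,-3.2],1],[[-0.9,3.9,0],[0,0,-3.2],1],[[-0.9,3.9,0],[0,0,-3.2],1],[[0,0,0],[0,0,0],1]]' 60
python3 go.py .494 -.0929 .116 2.7
python3 - <<'E'
from h import *
im=viewer.camera("top"); cv2.imwrite("pics/t20.png",im[:,:,::-1]);crop(im,190,190,330,280,5.5,"g20.png")
im=viewer.camera("side"); cv2.imwrite("pics/s20.png",im[:,:,::-1]);crop(im,260,200,340,260,9,"g21.png")
E
```

```text
time_s: 22.05
ee_pos: [0.4916, -0.0893, 0.1526]
orientation: [[-0.053, 0.999, -0.003], [0.999, 0.053, 0.002], [0.002, -0.003, -1.0]]
contact_force: [0.2, 0.3, -1.6]
width: 0.195
t 22.1 pos [ 0.4916 -0.0893  0.1526] yaw 3.0 zaxis [-0.003  0.002 -1.   ] F [ 0.2  0.3 -1.6] w 0.195
d(cm) [ 0.24 -0.36 -3.66] dyaw -0.3
```

View pics/g20.png

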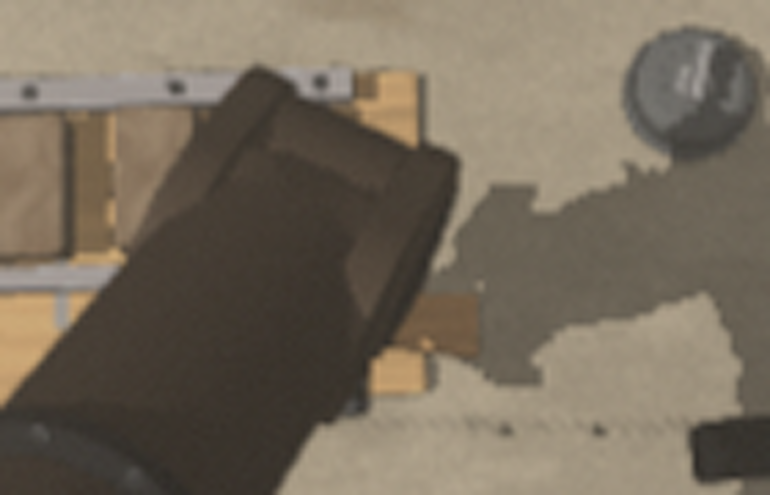

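View pics/g21.png

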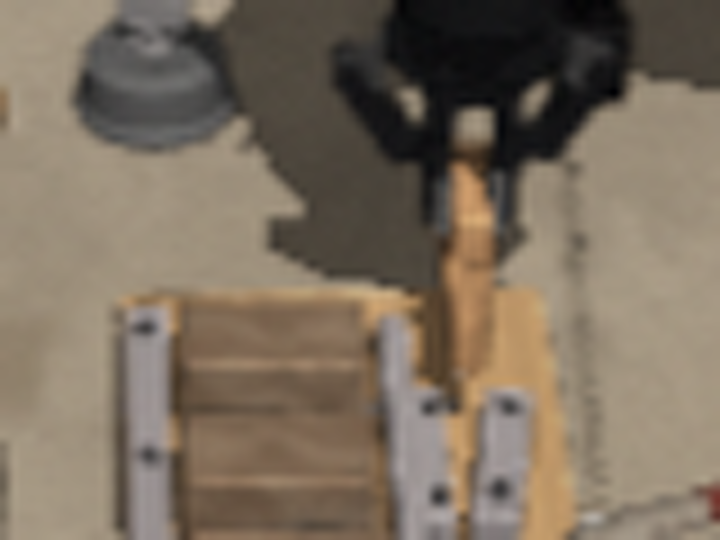

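```bash
python3 - <<'E'
from h import *
f=lambda a,s,x,y:((a[0]+.5)/s-.5+x,(a[1]+.5)/s-.5+y)
for q in ((482,293),(480,358)):
    p=ray('top',*f(q,5.5,190,190),.0746); print(p.round(4),toP(p).round(1))
# thin end in side
for q in ((462,382),(488,382),(465,345),(490,340)):
  for z in (.0486,.0746):
    p=ray('side',*f(q,9,260,200),z); print(q,z,p.round(4),toP(p).round(1))
print("tcp",toP([.4916,-.0893]))
E
```

```text
[ 0.5077 -0.166   0.0746] [ -49.7 -185.6]
[ 0.4692 -0.1652  0.0746] [ -88.1 -183. ]
(462, 382) 0.0486 [ 0.4964 -0.0147  0.0486] [-53.9 -34. ]
(462, 382) 0.0746 [0.4983 0.0164 0.0746] [-50.5  -3. ]
(488, 382) 0.0486 [ 0.4846 -0.0148  0.0486] [-65.7 -33.6]
(488, 382) 0.0746 [0.4868 0.0163 0.0746] [-62.   -2.6]
(465, 345) 0.0486 [ 0.4941 -0.0412  0.0486] [-57.5 -60.4]
(465, 345) 0.0746 [ 0.4961 -0.0095  0.0746] [-53.9 -28.8]
(490, 340) 0.0486 [ 0.4824 -0.045   0.0486] [-69.3 -63.6]
(490, 340) 0.0746 [ 0.4847 -0.0131  0.0746] [-65.5 -31.9]
tcp [ -62.17024955 -108.29159742]
```

```bash

python3 -m jog '[[[0.3,-1.7,0],[0,0,-0.3],1],[[0,0,-1.8],[0,0,0],1],[[0,0,-1.2],[0,0,0],1],[[0,0,-0.4],[0,0,0],1],[[0,0,0],[0,0,0],1]]' 60
python3 go.py .4951 -.1059 .116 2.7
python3 - <<'E'
from h import *
im=viewer.camera("side"); cv2.imwrite("pics/s22.png",im[:,:,::-1]);crop(im,270,210,330,255,12,"g22.png")
E
```

```text
time_s: 22.78
ee_pos: [0.4957, -0.1105, 0.1196]
orientation: [[-0.042, 0.999, -0.0], [0.999, 0.042, -0.0], [-0.0, -0.0, -1.0]]
contact_force: [1.3, 0.3, -0.9]
width: 0.199
t 22.8 pos [ 0.4957 -0.1105  0.1196] yaw 2.4 zaxis [-0. -0. -1.] F [ 1.3  0.3 -0.9] w 0.199
d(cm) [-0.06  0.46 -0.36] dyaw 0.3
```

View pics/g22.png

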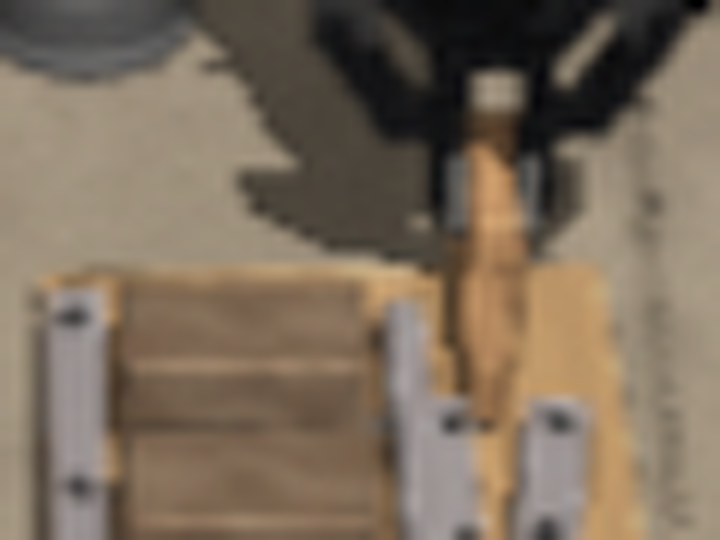

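```bash

python3 -m jog '[[[-0.15,0.4,0],[0,0,0.3],1],[[0,0,-0.2],[0,0,0],1],[[0,0,-0.15],[0,0,0],1],[[0,0,0],[0,0,0],1]]' 60
python3 go.py .4951 -.1059 .116 2.7
python3 -m jog '[[[-0.05,1,0],[0,0,0],1],[[0,0.8,0],[0,0,0],1],[[0,0,0],[0,0,0],1]]' 60
python3 - <<'E'
from h import *
s=r.observe(); print(toP(s["ee_pos"]).round(1))
im=viewer.camera("side"); cv2.imwrite("pics/s23.png",im[:,:,::-1]);crop(im,270,210,330,255,12,"g23.png")
E
```

```text
time_s: 23.32
ee_pos: [0.4943, -0.106, 0.1162]
orientation: [[-0.048, 0.999, -0.0], [0.999, 0.048, -0.0], [-0.0, -0.0, -1.0]]
contact_force: [-0.2, 0.7, -0.7]
width: 0.194
t 23.3 pos [ 0.4943 -0.106   0.1162] yaw 2.8 zaxis [-0. -0. -1.] F [-0.2  0.7 -0.7] w 0.194
d(cm) [ 0.08  0.01 -0.02] dyaw -0.1
time_s: 23.7
ee_pos: [0.4939, -0.0868, 0.1162]
orientation: [[-0.05, 0.999, -0.0], [0.999, 0.05, 0.001], [0.001, -0.0, -1.0]]
contact_force: [0.2, -0.3, -1.6]
width: 0.196
[ -59.8 -105.9]
```

View pics/g23.png

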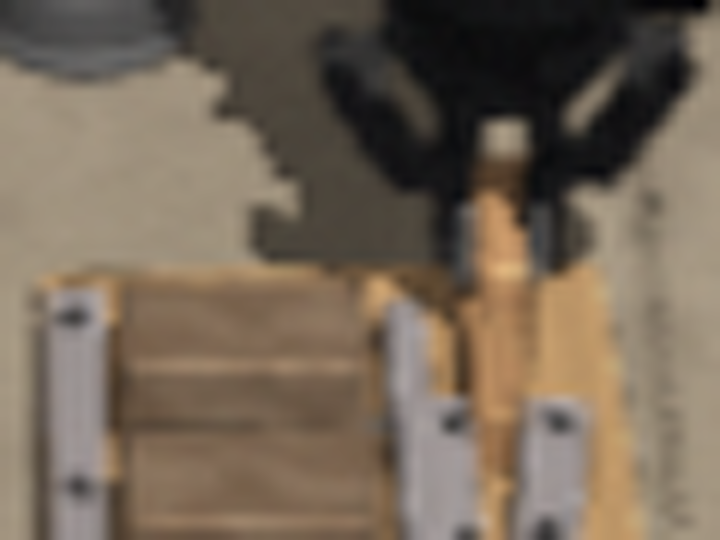

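```bash

python3 -m jog '[[[0,0,-0.1],[0,0,0],1],[[0,0,0],[0,0,0],1]]' 60
python3 -m jog '[[[0.02,0.7,0],[0,0,0],1],[[0.02,0.6,0],[0,0,0],1],[[0.02,0.4,0],[0,0,0],1],[[0,0,0],[0,0,0],1]]' 60
python3 - <<'E'
from h import *
s=r.observe(); print(toP(s["ee_pos"]).round(1), np.round(s["contact_force"],1))
E
python3 -m jog '[[[0.02,0.3,0],[0,0,0],1],[[0.03,0.3,0],[0,0,0],1],[[0.03,0.3,0],[0,0,0],1],[[0,0,0],[0,0,0],1]]' 60
python3 - <<'E'
from h import *
s=r.observe(); print(toP(s["ee_pos"]).round(1), np.round(s["contact_force"],1))
im=viewer.camera("side"); cv2.imwrite("pics/s24.png",im[:,:,::-1]);crop(im,270,210,330,255,12,"g24.png")
E
```

```text
time_s: 24.0
ee_pos: [0.4939, -0.0878, 0.116]
orientation: [[-0.048, 0.999, 0.0], [0.999, 0.048, 0.001], [0.001, 0.001, -1.0]]
contact_force: [-3.9, 3.3, 12.8]
width: 0.193
time_s: 24.5
ee_pos: [0.4949, -0.073, 0.116]
orientation: [[-0.046, 0.999, 0.002], [0.999, 0.046, -0.002], [-0.002, 0.002, -1.0]]
contact_force: [-2.5, -5.0, 8.7]
width: 0.198
[-58.2 -92.1] [-2.5 -5.   8.7]
time_s: 25.0
ee_pos: [0.4955, -0.0644, 0.116]
orientation: [[-0.046, 0.999, 0.002], [0.999, 0.046, -0.002], [-0.002, 0.002, -1.0]]
contact_force: [-2.3, -6.9, 9.7]
width: 0.196
[-57.1 -83.6] [-2.3 -6.9  9.7]
```

View pics/g24.png

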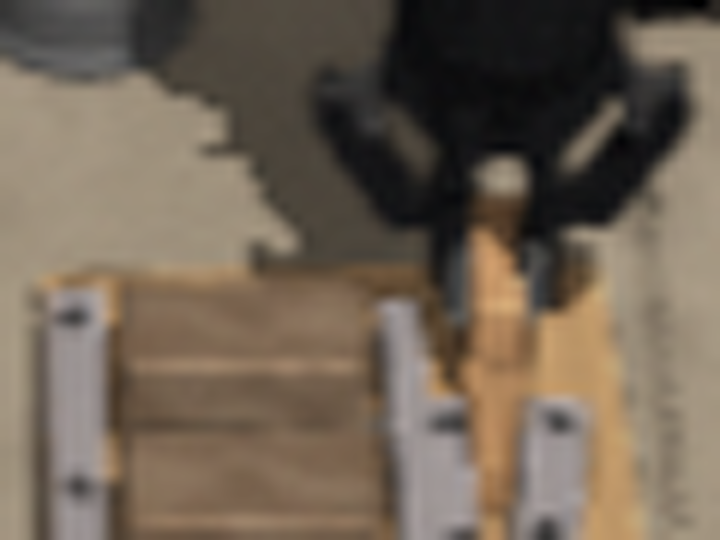

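```bash

python3 -m jog '[[[0,0,0.07],[0,0,0],1],[[0.06,0.5,0],[0,0,0],1],[[0.06,0.5,0],[0,0,0],1],[[0.06,0.5,0],[0,0,0],1],[[0,0,0],[0,0,0],1]]' 60
python3 -m jog '[[[0.06,0.5,0],[0,0,0],1],[[0.06,0.5,0],[0,0,0],1],[[0.06,0.5,0],[0,0,0],1],[[0,0,0],[0,0,0],1]]' 60
python3 - <<'E'
from h import *
s=r.observe(); print(toP(s["ee_pos"]).round(1), np.round(s["contact_force"],1))
im=viewer.camera("side"); cv2.imwrite("pics/s25.png",im[:,:,::-1]);crop(im,270,210,330,255,12,"g25.png")
E
```

```text
time_s: 25.68
ee_pos: [0.4969, -0.0472, 0.116]
orientation: [[-0.048, 0.999, -0.0], [0.999, 0.048, -0.0], [-0.0, -0.0, -1.0]]
contact_force: [-3.4, -2.3, 4.9]
width: 0.193
time_s: 26.18
ee_pos: [0.4983, -0.0327, 0.1161]
orientation: [[-0.048, 0.999, -0.001], [0.999, 0.048, -0.001], [-0.001, -0.001, -1.0]]
contact_force: [-3.9, -5.6, 6.0]
width: 0.194
[-52.8 -52.1] [-3.9 -5.6  6. ]
```

View pics/g25.png

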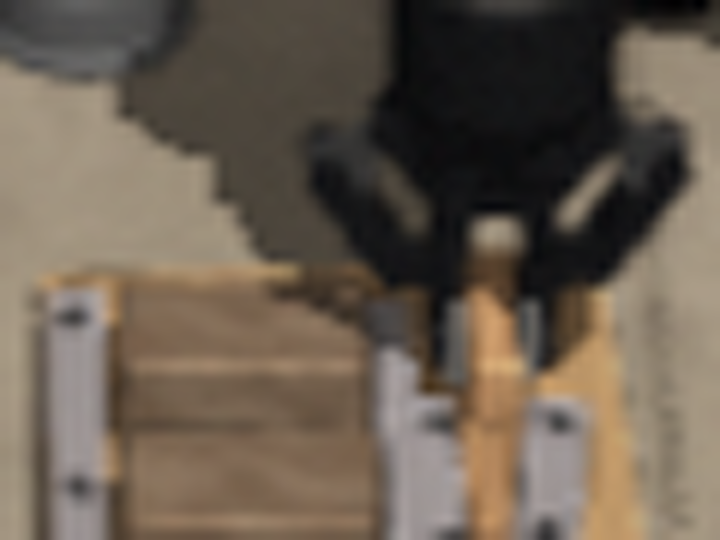

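```bash

python3 -m jog '[[[0.06,0.5,0],[0,0,0],1],[[0.06,0.5,0],[0,0,0],1],[[0.06,0.5,0],[0,0,0],1],[[0,0,0],[0,0,0],1]]' 60
python3 -m jog '[[[0.06,0.5,0],[0,0,0],1],[[0.03,0.3,0],[0,0,0],1],[[0,0,0],[0,0,0],1]]' 60
python3 - <<'E'
from h import *
s=r.observe(); print(toP(s["ee_pos"]).round(1), np.round(s["contact_force"],1))
im=viewer.camera("side"); cv2.imwrite("pics/s26.png",im[:,:,::-1]);crop(im,270,210,330,255,12,"g26.png")
E
```

```text
time_s: 26.72
ee_pos: [0.4996, -0.0186, 0.1161]
orientation: [[-0.047, 0.999, -0.002], [0.999, 0.047, -0.002], [-0.002, -0.002, -1.0]]
contact_force: [-6.7, -8.7, 9.7]
width: 0.192
time_s: 27.1
ee_pos: [0.5002, -0.0111, 0.1161]
orientation: [[-0.046, 0.999, -0.002], [0.999, 0.046, -0.002], [-0.002, -0.002, -1.0]]
contact_force: [-6.9, -9.5, 9.6]
width: 0.199
[-49.9 -30.6] [-6.9 -9.5  9.6]
```

View pics/g26.png

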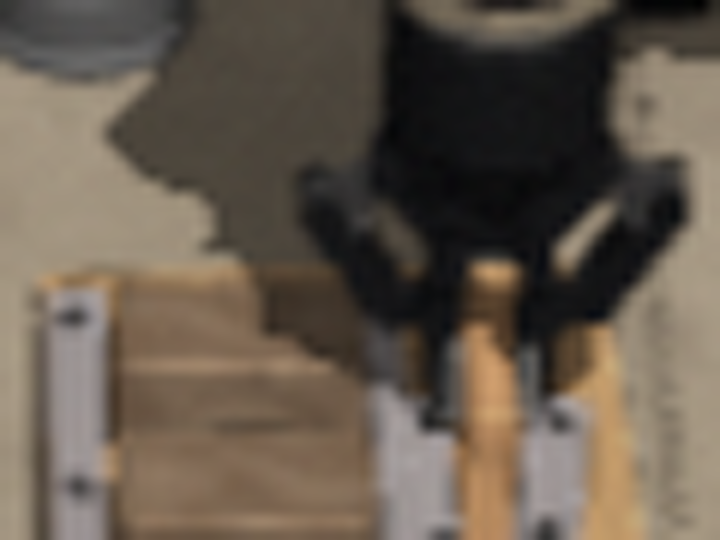

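```bash

python3 -m jog '[[[0,0,0],[0,0,0],3],[[0,0,0],[0,0,0],3.6],[[0,0,0],[0,0,0],3.6],[[0,0,2],[0,0,0],3.6],[[0,0,4],[0,0,0],5],[[0,0,4],[0,0,0],7]]' 60
python3 -m jog '[[[-1,-4,0],[0,0,0.5],7],[[-1,-4,0],[0,0,0.5],7],[[-1,-4,0],[0,0,0.5],7],[[-1,-4,0],[0,0,0.5],7],[[-1,-4,0],[0,0,0.5],7],[[-1,-4,0],[0,0,0.5],7],[[0,0,0],[0,0,0],7]]' 60
python3 go.py .423 -.344 .082 6.6
python3 - <<'E'
from h import *
im=viewer.camera("side"); cv2.imwrite("pics/s27.png",im[:,:,::-1]);crop(im,260,180,345,245,9,"g27.png")
im=viewer.camera("top"); cv2.imwrite("pics/t27.png",im[:,:,::-1]);crop(im,180,180,380,300,4,"g28.png")
E
```

```text
time_s: 27.9
ee_pos: [0.5014, -0.0088, 0.2169]
orientation: [[-0.048, 0.999, -0.001], [0.999, 0.048, -0.0], [-0.0, -0.001, -1.0]]
contact_force: [1.7, 0.8, -1.2]
width: 0.779
time_s: 28.78
ee_pos: [0.4404, -0.2522, 0.2162]
orientation: [[-0.095, 0.995, 0.0], [0.995, 0.095, -0.002], [-0.002, 0.0, -1.0]]
contact_force: [-0.2, 0.5, 0.5]
width: 0.817
t 28.8 pos [ 0.4404 -0.2522  0.2162] yaw 5.5 zaxis [ 0.    -0.002 -1.   ] F [-0.2  0.5  0.5] w 0.817
d(cm) [ -1.74  -9.18 -13.42] dyaw 1.1
```

View pics/g27.png

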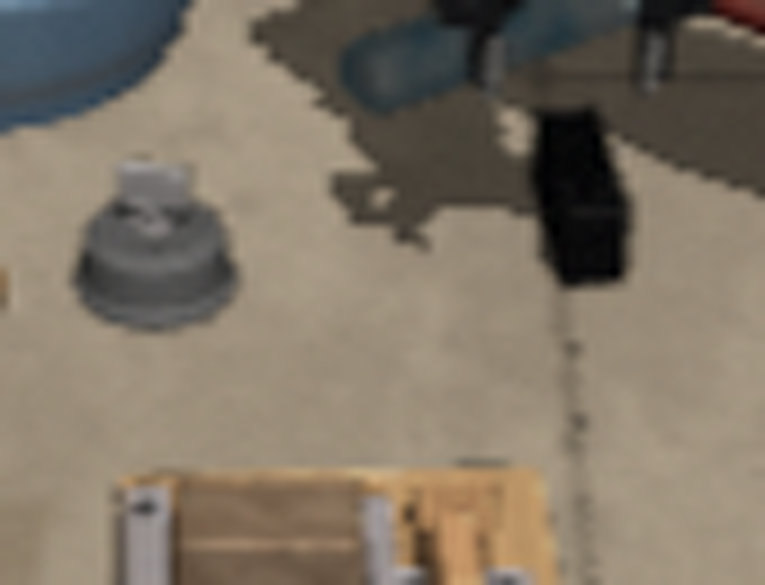

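View pics/g28.png

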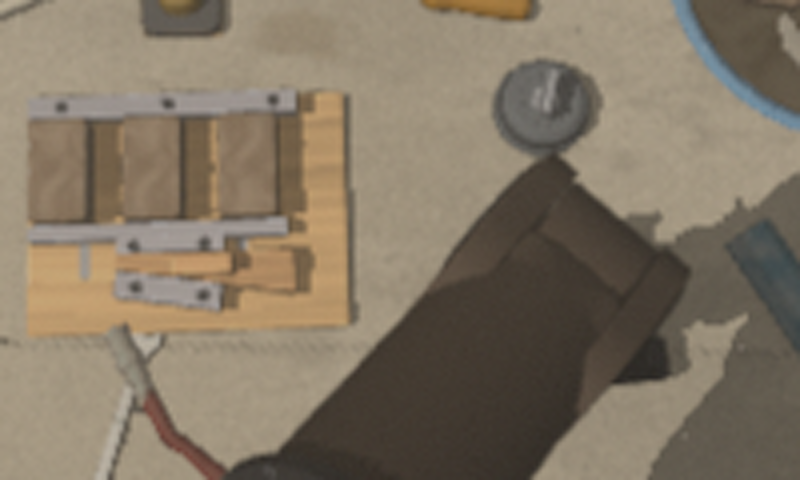

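```bash
python3 - <<'E'
from h import *
f=lambda a,s,x,y:((a[0]+.5)/s-.5+x,(a[1]+.5)/s-.5+y)
for q,z in (((552,213),.048),((624,207),.048),((540,112),.048),((595,110),.048),((562,284),0),((625,280),0)): print(q,ray('side',*f(q,9,260,180),z).round(4))
E
python3 -m jog '[[[-0.5,-3.1,-2],[0,0,0.4],7],[[-0.5,-3.1,-1],[0,0,0.4],7],[[-0.6,-3.2,-1],[0,0,0.3],7],[[0,0,0],[0,0,0],7]]' 60
python3 go.py .423 -.346 .082 6.6
```

```text
(552, 213) [ 0.4402 -0.2951  0.048 ]
(624, 207) [ 0.4029 -0.3009  0.048 ]
(540, 112) [ 0.4414 -0.39    0.048 ]
(595, 110) [ 0.412  -0.3922  0.048 ]
(562, 284) [ 0.4325 -0.2995  0.    ]
(625, 280) [ 0.3994 -0.3034  0.    ]
time_s: 29.38
ee_pos: [0.4252, -0.3438, 0.1753]
orientation: [[-0.118, 0.993, -0.001], [0.993, 0.118, -0.0], [-0.0, -0.001, -1.0]]
contact_force: [-0.7, 0.9, 0.1]
width: 0.818
t 29.4 pos [ 0.4252 -0.3438  0.1753] yaw 6.8 zaxis [-0.001 -0.    -1.   ] F [-0.7  0.9  0.1] w 0.818
d(cm) [-0.22 -0.22 -9.33] dyaw -0.2
```

```bash

python3 -m jog '[[[-0.2,-0.2,-3],[0,0,-0.4],7],[[0,0,-2],[0,0,0],7],[[0,0,0],[0,0,0],7]]' 60
python3 go.py .422 -.346 .082 6.4
python3 - <<'E'
from h import *
im=viewer.camera("side"); crop(im,280,160,360,225,9,"g29.png")
E
```

```text
time_s: 29.75
ee_pos: [0.4239, -0.3426, 0.1249]
orientation: [[-0.115, 0.993, -0.002], [0.993, 0.115, 0.002], [0.003, -0.002, -1.0]]
contact_force: [-0.4, 0.7, -0.2]
width: 0.817
t 29.8 pos [ 0.4239 -0.3426  0.1249] yaw 6.6 zaxis [-0.002  0.002 -1.   ] F [-0.4  0.7 -0.2] w 0.817
d(cm) [-0.19 -0.34 -4.29] dyaw -0.2
```

View pics/g29.png

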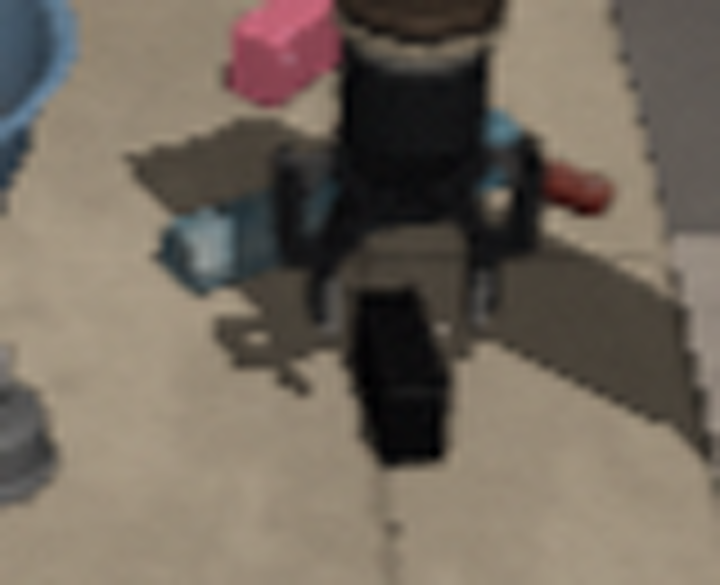

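```bash

python3 -m jog '[[[-0.1,-0.3,-2],[0,0,0],7],[[0,0,-1.5],[0,0,0],7],[[0,0,-0.8],[0,0,0],7],[[0,0,0],[0,0,0],5],[[0,0,0],[0,0,0],3],[[0,0,0],[0,0,0],2],[[0,0,0],[0,0,0],2],[[0,0,0],[0,0,0],2]]' 100
python3 go.py .422 -.346 .082 6.4
python3 -m jog '[[[0,0,2],[0,0,0],2],[[0,0,2],[0,0,0],2],[[0,0,0],[0,0,0],2]]' 100
python3 go.py .422 -.346 .082 6.4
python3 - <<'E'
from h import *
im=viewer.camera("side"); crop(im,280,160,360,225,9,"g30.png")
E
```

```text
time_s: 30.8
ee_pos: [0.4228, -0.3483, 0.0836]
orientation: [[-0.112, 0.994, 0.001], [0.994, 0.112, -0.0], [-0.001, 0.001, -1.0]]
contact_force: [-0.4, 1.6, 6.6]
width: 0.406
t 30.8 pos [ 0.4228 -0.3483  0.0836] yaw 6.5 zaxis [ 0.001 -0.    -1.   ] F [-0.4  1.6  6.6] w 0.406
d(cm) [-0.08  0.23 -0.16] dyaw -0.1
time_s: 31.18
ee_pos: [0.4231, -0.3485, 0.124]
orientation: [[-0.113, 0.994, 0.002], [0.994, 0.113, -0.001], [-0.002, 0.002, -1.0]]
contact_force: [-0.5, -0.2, -2.2]
width: 0.407
t 31.2 pos [ 0.4231 -0.3485  0.124 ] yaw 6.5 zaxis [ 0.002 -0.001 -1.   ] F [-0.5 -0.2 -2.2] w 0.407
d(cm) [-0.11  0.25 -4.2 ] dyaw -0.1
```

View pics/g30.png

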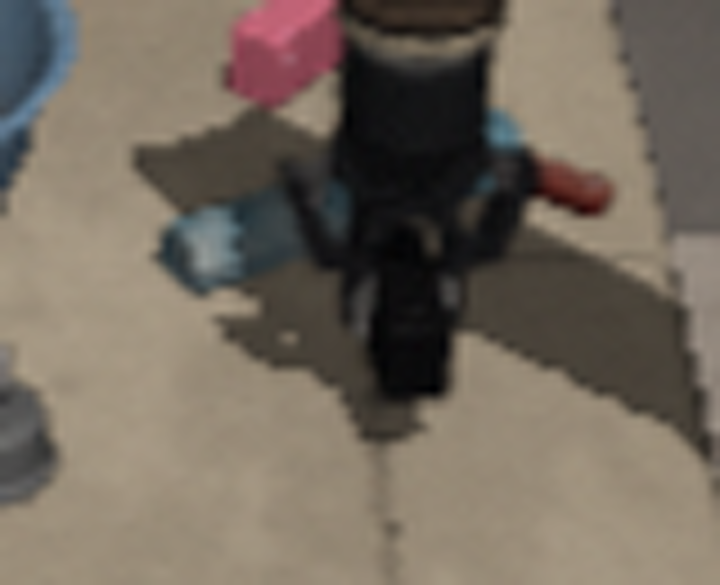

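```bash

python3 -m jog '[[[1.6,3.6,0],[0,0,-0.8],2],[[1.6,3.6,0],[0,0,-0.8],2],[[1.6,3.6,0],[0,0,-0.8],2],[[1.5,3.6,0],[0,0,-0.8],2],[[1.5,3.4,0],[0,0,-0.6],2],[[0,0,-1.2],[0,0,0],2],[[0,0,-0.8],[0,0,0],2],[[0,0,0],[0,0,0],2]]' 100
python3 go.py .5012 -.1606 .101 2.7
python3 - <<'E'
from h import *
s=r.observe(); print(toP(s["ee_pos"]).round(1))
im=viewer.camera("side"); crop(im,265,195,345,255,9,"g31.png")
im=viewer.camera("top"); cv2.imwrite("pics/t32.png",im[:,:,::-1]);crop(im,190,190,330,290,5.5,"g32.png")
E
```

```text
time_s: 32.22
ee_pos: [0.4993, -0.1711, 0.1019]
orientation: [[-0.044, 0.999, -0.002], [0.999, 0.044, -0.0], [-0.0, -0.002, -1.0]]
contact_force: [-0.3, 0.8, -0.8]
width: 0.41
t 32.2 pos [ 0.4993 -0.1711  0.1019] yaw 2.6 zaxis [-0.002 -0.    -1.   ] F [-0.3  0.8 -0.8] w 0.410
d(cm) [ 0.19  1.05 -0.09] dyaw 0.1
[ -58.3 -190.3]
```

View pics/g31.png

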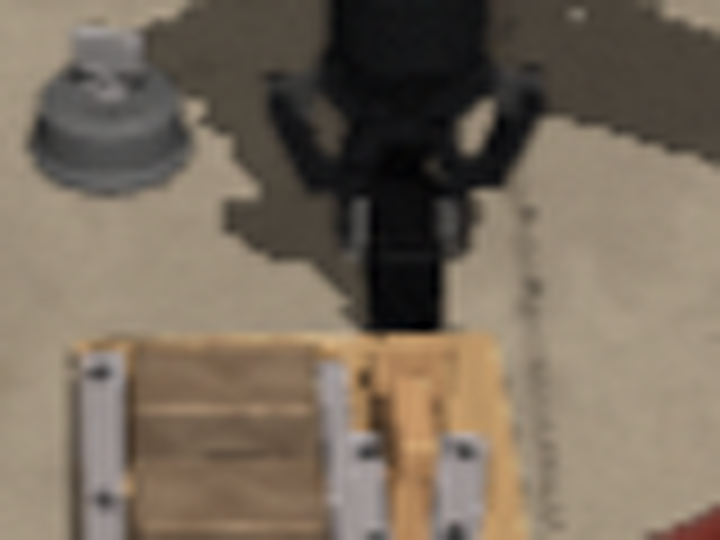

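View pics/g32.png

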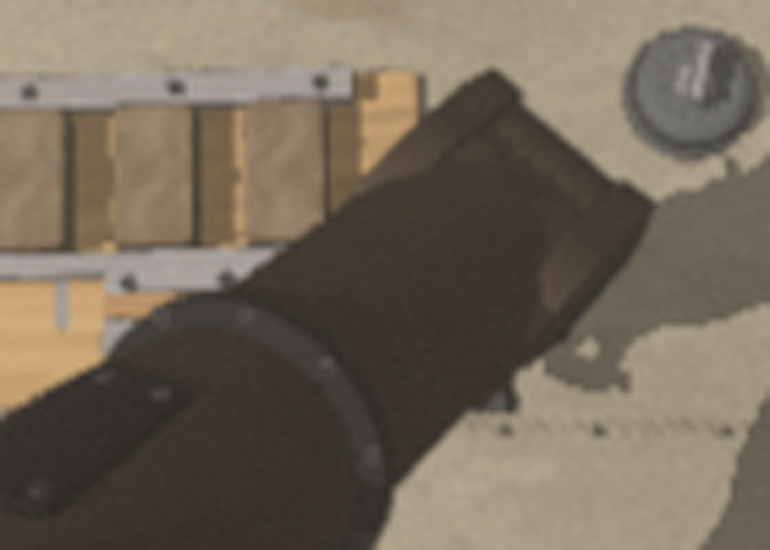

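```bash

python3 -m jog '[[[0,1.2,-0.3],[0,0,0],2],[[0,1,0],[0,0,0],2],[[0,0.5,0],[0,0,0],2],[[0,0,0],[0,0,0],2]]' 100
python3 -m jog '[[[0.02,0.3,0],[0,0,0],2],[[0.02,0.3,0],[0,0,0],2],[[0.03,0.3,0],[0,0,0],2],[[0,0,0],[0,0,0],2]]' 100
python3 -m jog '[[[0.03,0.3,0],[0,0,0],2],[[0.03,0.3,0],[0,0,0],2],[[0,0,0],[0,0,0],2]]' 100
python3 - <<'E'
from h import *
s=r.observe(); print(toP(s["ee_pos"]).round(1))
im=viewer.camera("side"); crop(im,265,195,345,255,9,"g33.png")
E
```

```text
time_s: 32.83
ee_pos: [0.5007, -0.1423, 0.1]
orientation: [[-0.048, 0.999, 0.0], [0.999, 0.048, 0.0], [0.0, 0.0, -1.0]]
contact_force: [0.3, -0.1, -0.7]
width: 0.409
time_s: 33.33
ee_pos: [0.5012, -0.1348, 0.1001]
orientation: [[-0.046, 0.999, 0.0], [0.999, 0.046, -0.001], [-0.001, 0.0, -1.0]]
contact_force: [-1.1, -4.1, -0.5]
width: 0.411
time_s: 33.7
ee_pos: [0.5018, -0.1293, 0.1001]
orientation: [[-0.045, 0.999, 0.001], [0.999, 0.045, -0.002], [-0.002, 0.001, -1.0]]
contact_force: [-1.2, -7.0, -0.3]
width: 0.41
[ -53.9 -148.8]
```

View pics/g33.png

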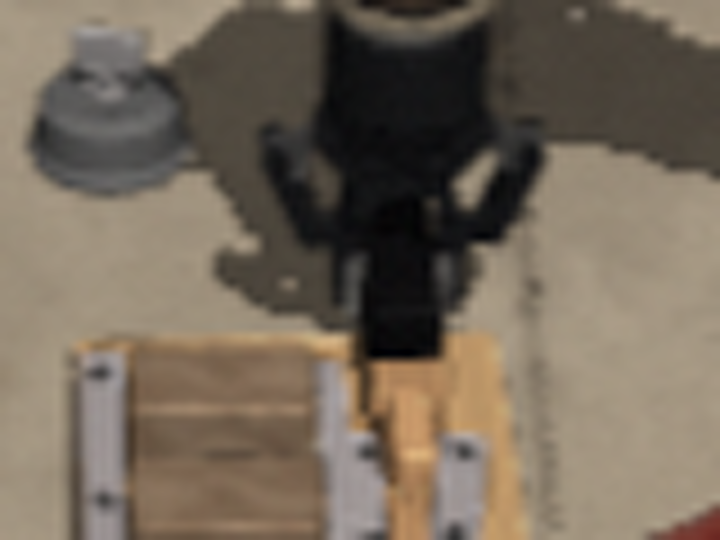

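```bash

python3 -m jog '[[[0,0.3,0],[0,0,0],2],[[0,0.3,0],[0,0,0],2],[[0,0,0],[0,0,0],2]]' 100 | grep -E "pos|force"
python3 -m jog '[[[0,0.2,0],[0,0,0],2],[[0,0.2,0],[0,0,0],2],[[0,0,0],[0,0,0],2]]' 100 | grep -E "pos|force"
python3 - <<'E'
from h import *
s=r.observe(); print(toP(s["ee_pos"]).round(1))
im=viewer.camera("side"); crop(im,265,195,345,255,9,"g34.png")
E
```

```text
ee_pos: [0.5024, -0.1235, 0.1002]
contact_force: [0.8, -7.6, -2.2]
ee_pos: [0.5024, -0.1216, 0.1004]
contact_force: [0.6, -13.0, -1.9]
[ -52.9 -141.1]
```

View pics/g34.png

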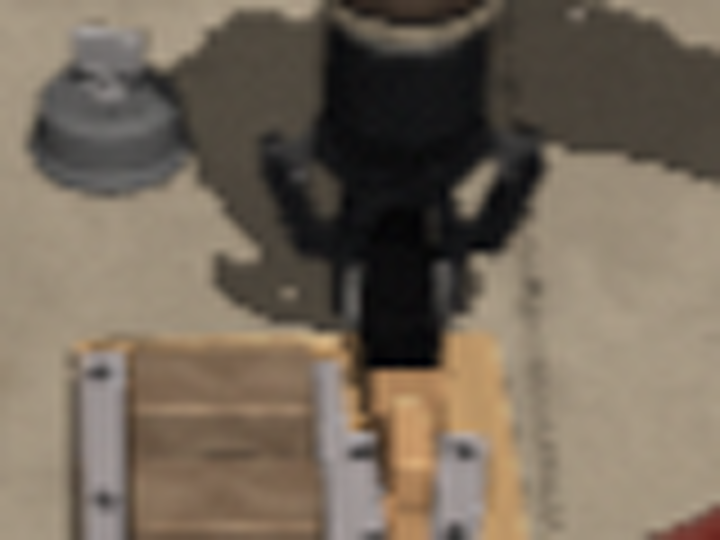

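```bash

python3 -m jog '[[[0,0.2,0],[0,0,0],2],[[0,0.2,0],[0,0,0],2],[[0,0,0],[0,0,0],2]]' 100 | grep -E "pos|force"
python3 -m jog '[[[0,0.2,0],[0,0,0],2],[[0,0.2,0],[0,0,0],2],[[0,0,0],[0,0,0],2]]' 100 | grep -E "pos|force"
python3 - <<'E'
from h import *
s=r.observe(); print(toP(s["ee_pos"]).round(1))
im=viewer.camera("side"); cv2.imwrite("pics/s35.png",im[:,:,::-1]);crop(im,265,205,345,265,9,"g35.png")
E
```

```text
ee_pos: [0.5023, -0.1211, 0.1008]
contact_force: [-1.2, -25.6, -1.8]
ee_pos: [0.5021, -0.1206, 0.1011]
contact_force: [-2.6, -37.6, -0.6]
[ -53.2 -140. ]
```

View pics/g35.png

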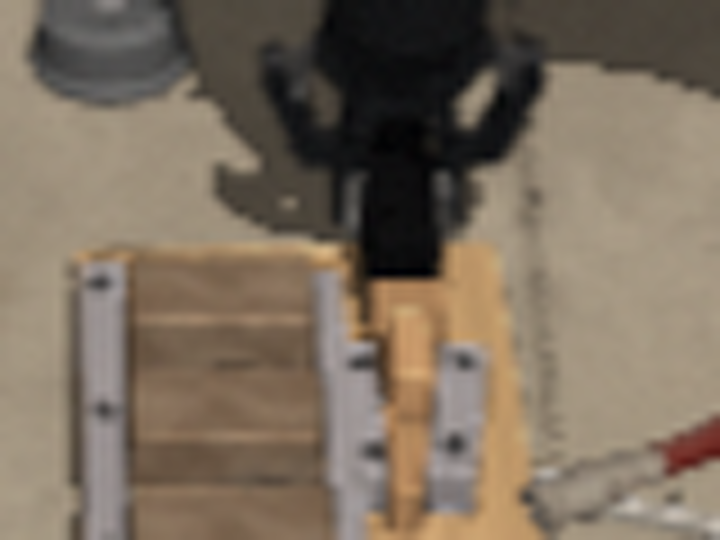

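```bash

python3 -m jog '[[[0,-0.8,0],[0,0,0],2],[[0,-0.8,0],[0,0,0],2],[[0,-2,0],[0,0,0],2],[[0,-2,1.5],[0,0,0],2],[[0,0,0],[0,0,0],2]]' 100
python3 go.py .423 -.345 .0836 6.5
python3 - <<'E'
from h import *
im=viewer.camera("side"); cv2.imwrite("pics/s36.png",im[:,:,::-1]);crop(im,265,195,345,265,8,"g36.png")
E
```

```text
time_s: 35.98
ee_pos: [0.5023, -0.167, 0.1157]
orientation: [[-0.045, 0.999, 0.002], [0.999, 0.045, -0.0], [-0.0, 0.002, -1.0]]
contact_force: [-0.8, 0.4, -2.0]
width: 0.408
t 36.0 pos [ 0.5023 -0.167   0.1157] yaw 2.6 zaxis [ 0.002 -0.    -1.   ] F [-0.8  0.4 -2. ] w 0.408
d(cm) [ -7.93 -17.8   -3.21] dyaw 3.9
```

View pics/g36.png

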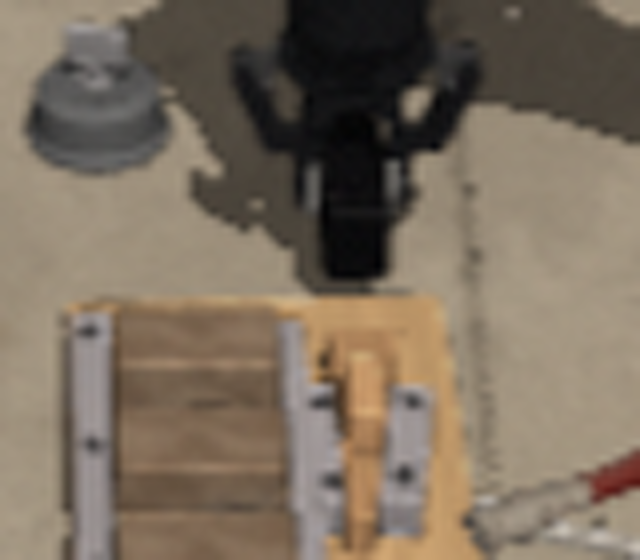

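```bash

python3 -m jog '[[[-1.6,-3.6,0],[0,0,0.8],2],[[-1.6,-3.6,0],[0,0,0.8],2],[[-1.6,-3.6,0],[0,0,0.8],2],[[-1.6,-3.6,0],[0,0,0.8],2],[[-1.5,-3.4,0],[0,0,0.7],2],[[0,0,-1.5],[0,0,0],2],[[0,0,-1],[0,0,0],2],[[0,0,0],[0,0,0],2]]' 100
python3 go.py .423 -.345 .0836 6.5
```

```text
time_s: 37.02
ee_pos: [0.4231, -0.3418, 0.0886]
orientation: [[-0.117, 0.993, -0.002], [0.993, 0.117, 0.002], [0.003, -0.001, -1.0]]
contact_force: [-0.6, 0.5, -0.9]
width: 0.408
t 37.0 pos [ 0.4231 -0.3418  0.0886] yaw 6.7 zaxis [-0.002  0.002 -1.   ] F [-0.6  0.5 -0.9] w 0.408
d(cm) [-0.01 -0.32 -0.5 ] dyaw -0.2
```

```bash

python3 -m jog '[[[0,0,-0.3],[0,0,0],2],[[0,0,-0.15],[0,0,0],2],[[0,0,-0.1],[0,0,0],2],[[0,0,0],[0,0,0],2]]' 100 | grep -E "pos|force"
python3 -m jog '[[[0,0,0],[0,0,0],5],[[0,0,0],[0,0,0],6],[[0,0,0],[0,0,0],6],[[0,0,3],[0,0,0],6],[[0,0,4],[0,0,0],6],[[0,0,4],[0,0,0],5],[[0,0,3],[0,0,0],4],[[0,0,0],[0,0,0],4]]' 60
python3 - <<'E'
from h import *
im=viewer.camera("side"); cv2.imwrite("pics/s37.png",im[:,:,::-1]);crop(im,255,165,345,225,8,"g37.png")
im=viewer.camera("top"); cv2.imwrite("pics/t37.png",im[:,:,::-1]);crop(im,290,185,345,225,13,"g38.png")
E
```

```text
ee_pos: [0.4229, -0.344, 0.0845]
contact_force: [0.5, -0.2, -1.7]
time_s: 38.52
ee_pos: [0.4237, -0.3448, 0.2266]
orientation: [[-0.114, 0.993, 0.004], [0.993, 0.114, -0.002], [-0.003, 0.004, -1.0]]
contact_force: [-0.5, 0.1, 0.0]
width: 0.473
```

View pics/g37.png

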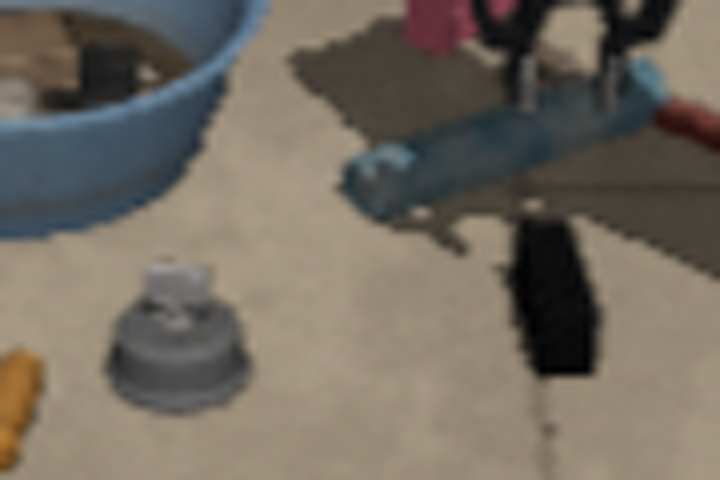

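View pics/g38.png

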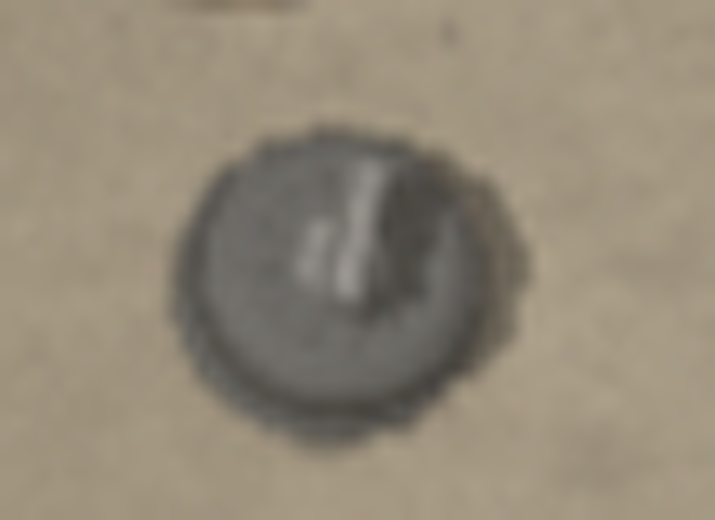

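```bash
python3 - <<'E'
from h import *
f=lambda a,s,x,y:((a[0]+.5)/s-.5+x,(a[1]+.5)/s-.5+y)
a=ray('top',*f((376,163),13,290,185),.074); b=ray('top',*f((347,298),13,290,185),.074)
print("top wing",a.round(4),b.round(4),((a+b)/2).round(4),np.linalg.norm(a-b),np.degrees(np.arctan2(a[1]-b[1],a[0]-b[0])))
a=ray('side',*f((144,266),8,255,165),.074); b=ray('side',*f((212,262),8,255,165),.074)
print("side wing",a.round(4),b.round(4),((a+b)/2).round(4))
im=cv2.imread("pics/t37.png")
crop(im[:,:,::-1],300,192,334,222,22,"k1.png")
im=cv2.imread("pics/s37.png"); crop(im[:,:,::-1],265,192,290,220,20,"k2.png")
# base disc on bench from side: extents
for q in ((104,365),(252,365)): print(ray('side',*f(q,8,255,165),.012).round(4))
E
```

```text
top wing [ 0.663  -0.3022  0.074 ] [ 0.6274 -0.2944  0.074 ] [ 0.6452 -0.2983  0.074 ] 0.0364223168276733 -12.373475834766257
side wing [ 0.6635 -0.2992  0.074 ] [ 0.6245 -0.3037  0.074 ] [ 0.644  -0.3014  0.074 ]
[ 0.6877 -0.2876  0.012 ]
[ 0.6013 -0.2885  0.012 ]
```

View pics/k1.png

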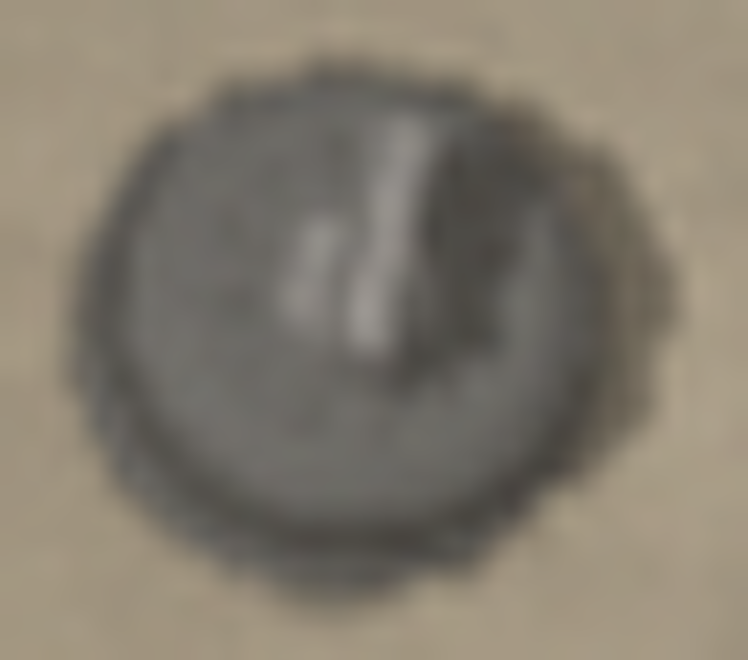

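View pics/k2.png

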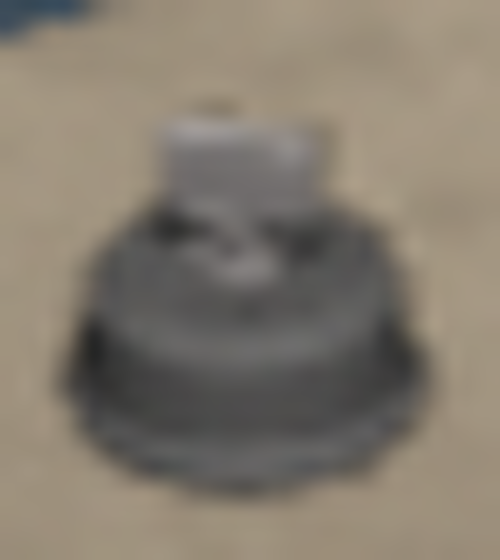

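```bash

python3 -m jog '[[[2.7,0.6,0],[0,0,8.8],5],[[2.7,0.6,0],[0,0,8.8],5],[[2.7,0.6,0],[0,0,8.8],5],[[2.7,0.6,0],[0,0,8.8],5],[[2.7,0.6,0],[0,0,8.8],5],[[2.7,0.6,0],[0,0,8.8],5],[[2.7,0.6,0],[0,0,8.8],5],[[2.7,0.4,0],[0,0,8.8],5]]' 60
python3 -m jog '[[[0.4,0,-2],[0,0,0.5],4],[[0,0,-3],[0,0,0],4],[[0,0,-2],[0,0,0],4],[[0,0,0],[0,0,0],4]]' 60
python3 go.py .6448 -.299 .122 77.6
python3 - <<'E'
from h import *
im=viewer.camera("side"); crop(im,250,170,310,220,12,"g39.png")
E
```

```text
time_s: 39.62
ee_pos: [0.6391, -0.2972, 0.2223]
orientation: [[-0.975, 0.22, -0.002], [0.22, 0.975, 0.002], [0.003, 0.001, -1.0]]
contact_force: [0.1, 1.2, -0.3]
width: 0.588
time_s: 40.12
ee_pos: [0.6409, -0.2977, 0.1516]
orientation: [[-0.976, 0.219, -0.005], [0.219, 0.976, 0.002], [0.005, 0.001, -1.0]]
contact_force: [-0.6, 0.8, 0.4]
width: 0.471
t 40.1 pos [ 0.6409 -0.2977  0.1516] yaw 77.4 zaxis [-0.005  0.002 -1.   ] F [-0.6  0.8  0.4] w 0.471
d(cm) [ 0.39 -0.13 -2.96] dyaw 0.2
```

View pics/g39.png

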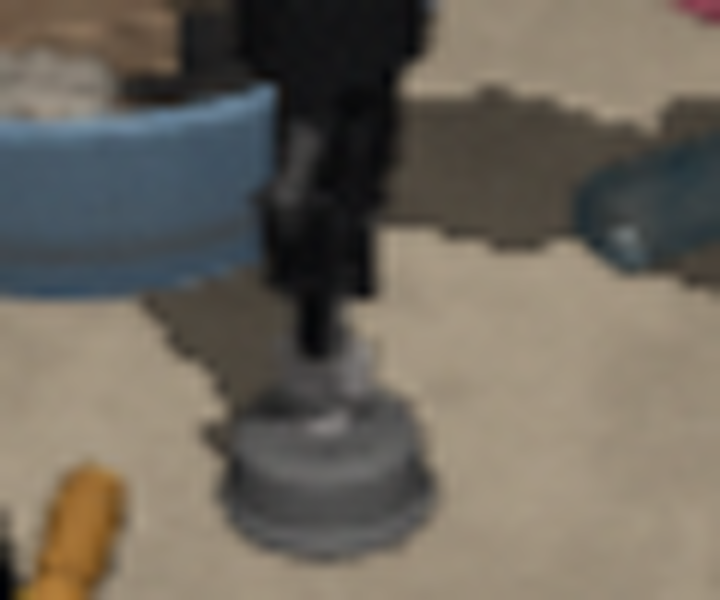

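```bash
python3 - <<'E'
from h import *
u=lambda p:(proj('side',p)-[250,170]+.5)*12-.5
print(u([.6409,-.272,.083]),u([.6409,-.299,.074]),u([.6448,-.299,.074]),u([.6448,-.299,0.0]))
E
```

```text
[332.79962527 359.90619633] [335.14868297 339.82676033] [324.99364286 339.77360951] [327.72657229 496.35646256]
```

```bash

python3 -m jog '[[[0.4,-0.1,0],[0,0,0.2],4],[[0,0,-1.5],[0,0,0],4],[[0,0,-1.4],[0,0,0],4],[[0,0,0],[0,0,0],4]]' 60
python3 go.py .6448 -.299 .122 77.6
python3 -m jog '[[[0,0,0],[0,0,0],2],[[0,0,0],[0,0,0],0.3],[[0,0,0],[0,0,0],0.3],[[0,0,0],[0,0,0],0.3],[[0,0,0],[0,0,0],0.3]]' 40
python3 - <<'E'
from h import *
s=r.observe(); print(np.round(s["moment"],2))
im=viewer.camera("side"); crop(im,250,170,310,220,12,"g40.png")
E
```

```text
time_s: 40.67
ee_pos: [0.6458, -0.2985, 0.1234]
orientation: [[-0.977, 0.214, -0.003], [0.214, 0.977, 0.001], [0.003, 0.001, -1.0]]
contact_force: [-0.7, 0.7, -0.5]
width: 0.469
t 40.7 pos [ 0.6458 -0.2985  0.1234] yaw 77.7 zaxis [-0.003  0.001 -1.   ] F [-0.7  0.7 -0.5] w 0.469
d(cm) [-0.1  -0.05 -0.14] dyaw -0.1
time_s: 41.3
ee_pos: [0.647, -0.2994, 0.1259]
orientation: [[-0.977, 0.214, 0.001], [0.214, 0.977, -0.0], [-0.001, -0.0, -1.0]]
contact_force: [-0.4, -0.7, 3.6]
width: 0.098
[-0.18  0.17 -0.07]
```

View pics/g40.png

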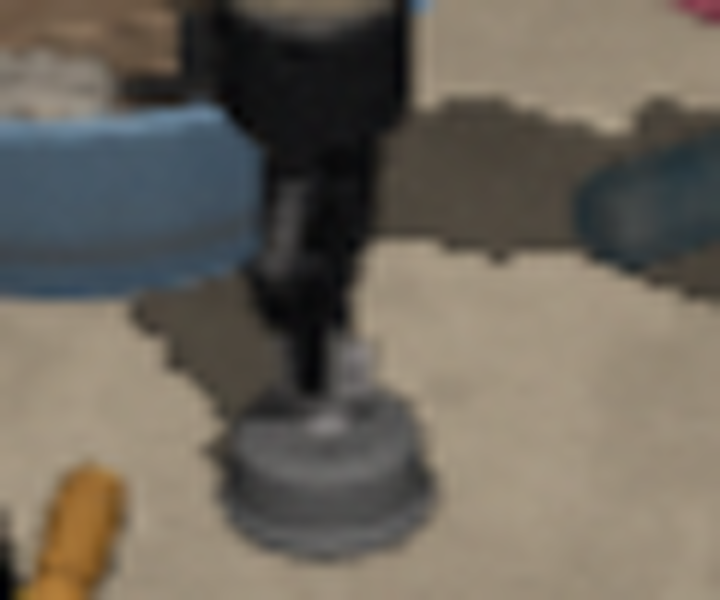

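```bash

python3 -m jog '[[[0,0,0],[0,0,-8],0.3],[[0,0,0],[0,0,-8],0.3],[[0,0,0],[0,0,-8],0.3],[[0,0,0],[0,0,-8],0.3],[[0,0,0],[0,0,0],0.3]]' 40
python3 -c "
from h import *
s=r.observe(); print(np.round(s['moment'],2))"
python3 -m jog '[[[0,0,0],[0,0,-9],0.3],[[0,0,0],[0,0,-9],0.3],[[0,0,0],[0,0,-9],0.3],[[0,0,0],[0,0,-9],0.3],[[0,0,0],[0,0,-9],0.3],[[0,0,0],[0,0,-9],0.3],[[0,0,0],[0,0,0],0.3]]' 40
python3 go.py
python3 -c "
from h import *
s=r.observe(); print(np.round(s['moment'],2))"
```

```text
time_s: 41.98
ee_pos: [0.6467, -0.3, 0.1259]
orientation: [[-0.714, 0.7, 0.0], [0.7, 0.714, -0.002], [-0.001, -0.001, -1.0]]
contact_force: [-1.4, -2.8, 4.6]
width: 0.096
[-0.54  0.45 -0.1 ]
time_s: 42.85
ee_pos: [0.6456, -0.3004, 0.1259]
orientation: [[0.148, 0.989, -0.002], [0.989, -0.148, -0.002], [-0.002, -0.001, -1.0]]
contact_force: [-5.2, -3.0, 7.6]
width: 0.097
t 42.9 pos [ 0.6456 -0.3004  0.1259] yaw -8.5 zaxis [-0.002 -0.002 -1.   ] F [-5.2 -3.   7.6] w 0.097
[-0.56  1.23 -0.04]
```

```bash

python3 -m jog '[[[0,0,0],[0,0,0],2],[[0,0,0],[0,0,0],2],[[-0.1,0.05,0.1],[0,0,0],2],[[0,0,0],[0,0,0],0.3],[[0,0,0],[0,0,0],0.3],[[0,0,0],[0,0,0],0.3]]' 40
python3 -m jog '[[[0,0,0],[0,0,-9],0.3],[[0,0,0],[0,0,-9],0.3],[[0,0,0],[0,0,-9],0.3],[[0,0,0],[0,0,-9],0.3],[[0,0,0],[0,0,-9],0.3],[[0,0,0],[0,0,0],0.3]]' 40
python3 -m jog '[[[0,0,0],[0,0,-9],0.3],[[0,0,0],[0,0,-9],0.3],[[0,0,0],[0,0,-9],0.3],[[0,0,0],[0,0,-9],0.3],[[0,0,0],[0,0,-9],0.3],[[0,0,0],[0,0,0],0.3]]' 40
python3 go.py
```

```text
time_s: 43.6
ee_pos: [0.6457, -0.2982, 0.1265]
orientation: [[0.145, 0.989, -0.0], [0.989, -0.145, 0.001], [0.001, -0.0, -1.0]]
contact_force: [-2.7, 2.8, 3.6]
width: 0.095
time_s: 44.35
ee_pos: [0.6463, -0.2985, 0.1266]
orientation: [[0.801, 0.598, 0.0], [0.598, -0.801, -0.001], [-0.0, 0.001, -1.0]]
contact_force: [-0.3, 0.6, 2.5]
width: 0.095
time_s: 45.1
ee_pos: [0.6464, -0.2991, 0.1266]
orientation: [[0.99, -0.141, 0.001], [-0.141, -0.99, -0.002], [0.001, 0.002, -1.0]]
contact_force: [3.1, -2.0, 0.1]
width: 0.092
t 45.1 pos [ 0.6464 -0.2991  0.1266] yaw -98.1 zaxis [ 0.001 -0.002 -1.   ] F [ 3.1 -2.   0.1] w 0.092
```

```bash

python3 -m jog '[[[0,0,0],[0,0,0],2],[[0,0,0],[0,0,0],3],[[0,0,2],[0,0,0],3],[[0,0,2],[0,0,0],3],[[0,0,0],[0,0,10],3],[[0,0,0],[0,0,10],3],[[0,0,0],[0,0,10],3],[[0,0,0],[0,0,10],3]]' 40
python3 -m jog '[[[0,0,0],[0,0,10],3],[[0,0,0],[0,0,10],3],[[0,0,0],[0,0,10],3],[[0,0,0],[0,0,10],3],[[0,0,0],[0,0,10],3],[[0,0,0],[0,0,10],3],[[0,0,0],[0,0,10],3]]' 40
python3 -m jog '[[[0,0,0],[0,0,10],3],[[0,0,0],[0,0,10],3],[[0,0,0],[0,0,10],3],[[0,0,0],[0,0,10],3],[[0,0,0],[0,0,10],3],[[0,0,0],[0,0,10],3],[[0,0,0],[0,0,10],3],[[0,0,0],[0,0,0],3]]' 40
python3 go.py .6455 -.299 .125 81.9
python3 - <<'E'
from h import *
im=viewer.camera("side"); crop(im,250,170,310,220,12,"g41.png")
E
```

```text
time_s: 46.1
ee_pos: [0.646, -0.299, 0.1684]
orientation: [[0.848, 0.53, 0.002], [0.53, -0.848, -0.001], [0.001, 0.002, -1.0]]
contact_force: [-0.8, -0.8, 0.1]
width: 0.348
time_s: 46.98
ee_pos: [0.6459, -0.2994, 0.1684]
orientation: [[-0.208, 0.978, 0.002], [0.978, 0.208, -0.002], [-0.002, 0.001, -1.0]]
contact_force: [-0.2, -0.3, -1.0]
width: 0.353
time_s: 47.98
ee_pos: [0.6458, -0.2997, 0.1681]
orientation: [[-0.989, 0.147, 0.001], [0.147, 0.989, -0.001], [-0.002, -0.001, -1.0]]
contact_force: [0.3, -0.4, -0.2]
width: 0.349
t 48.0 pos [ 0.6458 -0.2997  0.1681] yaw 81.6 zaxis [ 0.001 -0.001 -1.   ] F [ 0.3 -0.4 -0.2] w 0.349
d(cm) [-0.03  0.07 -4.31] dyaw 0.3
```

View pics/g41.png

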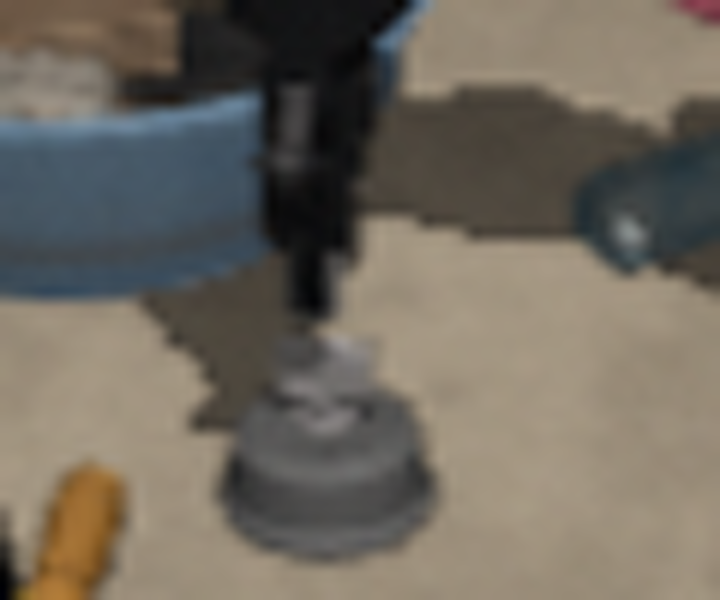

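```bash

python3 -m jog '[[[0,0,-2],[0,0,0],3],[[0,0,-1.5],[0,0,0],3],[[0,0,-0.7],[0,0,0],3],[[0,0,0],[0,0,0],2],[[0,0,0],[0,0,0],0.3],[[0,0,0],[0,0,0],0.3],[[0,0,0],[0,0,0],0.3]]' 40
python3 -m jog '[[[0,0,0],[0,0,-9],0.3],[[0,0,0],[0,0,-9],0.3],[[0,0,0],[0,0,-9],0.3],[[0,0,0],[0,0,-9],0.3],[[0,0,0],[0,0,-9],0.3],[[0,0,0],[0,0,0],0.3]]' 60
python3 go.py .6455 -.299 .125 -10
python3 -c "
from h import *
s=r.observe(); print(np.round(s['moment'],2))"
python3 -m jog '[[[0,0,0],[0,0,-8],0.3],[[0,0,0],[0,0,-8],0.3],[[0,0,0],[0,0,-6],0.3],[[0,0,0],[0,0,0],0.3]]' 60
python3 go.py .6455 -.299 .125 -10
python3 -c "
from h import *
s=r.observe(); print(np.round(s['moment'],2))"
```

```text
time_s: 48.9
ee_pos: [0.6458, -0.299, 0.1245]
orientation: [[-0.989, 0.145, 0.0], [0.145, 0.989, -0.001], [-0.0, -0.001, -1.0]]
contact_force: [0.5, -2.1, -4.8]
width: 0.098
time_s: 49.65
ee_pos: [0.6458, -0.2991, 0.1246]
orientation: [[-0.597, 0.802, 0.0], [0.802, 0.597, -0.001], [-0.001, -0.001, -1.0]]
contact_force: [0.1, -4.9, -2.5]
width: 0.094
t 49.6 pos [ 0.6458 -0.2991  0.1246] yaw 36.6 zaxis [ 0.    -0.001 -1.   ] F [ 0.1 -4.9 -2.5] w 0.094
d(cm) [-0.03  0.01  0.04] dyaw -46.6
[-0.79 -0.05  0.01]
time_s: 50.15
ee_pos: [0.6457, -0.2992, 0.1246]
orientation: [[-0.255, 0.967, 0.0], [0.967, 0.255, -0.001], [-0.001, -0.0, -1.0]]
contact_force: [-0.9, -4.8, -2.4]
width: 0.086
t 50.1 pos [ 0.6457 -0.2992  0.1246] yaw 14.8 zaxis [ 0.    -0.001 -1.   ] F [-0.9 -4.8 -2.4] w 0.086
d(cm) [-0.02  0.02  0.04] dyaw -24.8
[-0.96 -0.01  0.03]
```

```bash
M='from h import *
s=r.observe(); print("M",np.round(s["moment"],2),"w",round(s["width"],3))'
python3 -m jog '[[[0,0,0],[0,0,-6],0.3],[[0,0,0],[0,0,-6],0.3],[[0,0,0],[0,0,0],0.3]]' 60 | grep -E "ori|force"; python3 -c "$M"
python3 -m jog '[[[0,0,0],[0,0,-5],0.3],[[0,0,0],[0,0,0],0.3]]' 60 | grep -E "ori|force"; python3 -c "$M"
python3 -m jog '[[[0,0,0],[0,0,-5],0.3],[[0,0,0],[0,0,0],0.3]]' 60 | grep -E "ori|force"; python3 -c "$M"
python3 -m jog '[[[0,0,0],[0,0,-5],0.3],[[0,0,0],[0,0,0],0.3]]' 60 | grep -E "ori|force"; python3 -c "$M"
```

```text
orientation: [[-0.048, 0.999, 0.0], [0.999, 0.048, -0.001], [-0.001, 0.0, -1.0]]
contact_force: [-0.6, -4.7, -3.8]
M [-1.15  0.04 -0.01] w 0.088
orientation: [[0.039, 0.999, 0.0], [0.999, -0.039, -0.001], [-0.001, 0.0, -1.0]]
contact_force: [-1.8, -6.2, -2.3]
M [-1.14  0.11 -0.02] w 0.089
orientation: [[0.126, 0.992, 0.0], [0.992, -0.126, -0.001], [-0.001, 0.0, -1.0]]
contact_force: [0.0, -5.2, -3.0]
M [-1.15  0.02 -0.02] w 0.085
orientation: [[0.211, 0.977, -0.0], [0.977, -0.211, -0.001], [-0.001, 0.0, -1.0]]
contact_force: [-2.0, -4.8, -2.8]
M [-1.23  0.18  0.28] w 0.089
```

```bash
M='from h import *
s=r.observe(); print("M",np.round(s["moment"],2),"w",round(s["width"],3))'
python3 -m jog '[[[0,0,0],[0,0,-3],0.3],[[0,0,0],[0,0,0],0.3]]' 60 | grep -E "ori|force"; python3 -c "$M"
python3 -m jog '[[[0,0,0],[0,0,-3],0.3],[[0,0,0],[0,0,0],0.3]]' 60 | grep -E "ori|force"; python3 -c "$M"
python3 - <<'E'
from h import *
im=viewer.camera("side"); crop(im,250,170,310,220,12,"g42.png")
E
```

```text
orientation: [[0.261, 0.965, -0.0], [0.965, -0.261, -0.001], [-0.001, 0.0, -1.0]]
contact_force: [-2.0, -5.3, -2.5]
M [-1.23  0.24  0.68] w 0.087
orientation: [[0.31, 0.951, -0.0], [0.951, -0.31, -0.001], [-0.001, 0.0, -1.0]]
contact_force: [-2.5, -5.5, -0.9]
M [-1.26  0.33  1.  ] w 0.089
```

View pics/g42.png

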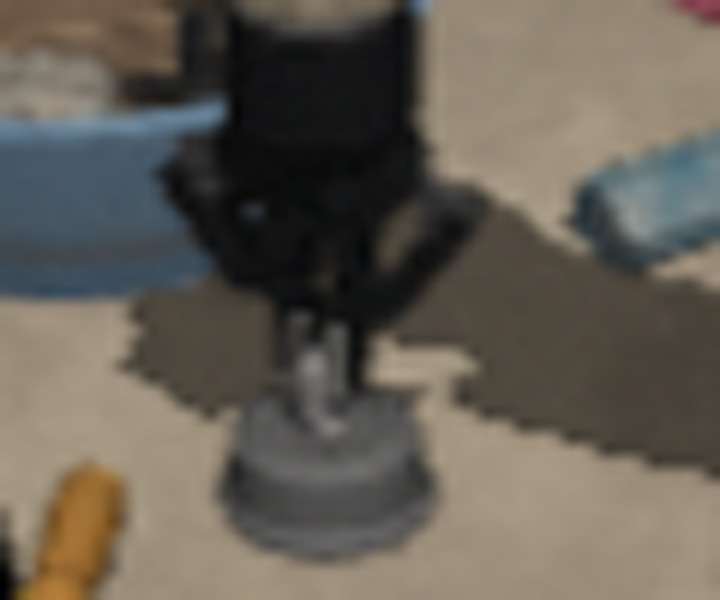

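```bash

python3 -m jog '[[[0,0,0],[0,0,0],1.5],[[0,0,0],[0,0,0],3],[[0,0,0],[0,0,0],3.5],[[0,0,2],[0,0,0],3.5],[[0,0,4],[0,0,0],3.5],[[0,0,5],[0,0,0],3.5],[[0,0,5],[0,0,0],3.5],[[0,0,0],[0,0,0],3.5]]' 60
python3 -m jog '[[[-2,-5,0],[0,0,0],3.5],[[-2,-5,0],[0,0,0],3.5],[[-2,-5,0],[0,0,0],3.5],[[-2,-5,0],[0,0,0],3.5],[[-2,-5,0],[0,0,0],3.5],[[0,0,0],[0,0,0],3.5]]' 60
python3 - <<'E'
from h import *
im=viewer.camera("side"); cv2.imwrite("pics/s43.png",im[:,:,::-1]);crop(im,220,180,350,280,6,"g43.png")
im=viewer.camera("top"); cv2.imwrite("pics/t44.png",im[:,:,::-1]);crop(im,170,150,370,290,4,"g44.png")
E
```

```text
time_s: 52.82
ee_pos: [0.647, -0.3002, 0.291]
orientation: [[0.315, 0.949, 0.008], [0.949, -0.315, -0.004], [-0.001, 0.009, -1.0]]
contact_force: [-0.2, 0.2, -0.5]
width: 0.413
time_s: 53.58
ee_pos: [0.5404, -0.5539, 0.2848]
orientation: [[0.323, 0.947, -0.003], [0.947, -0.323, -0.003], [-0.004, -0.002, -1.0]]
contact_force: [-0.2, -0.1, -0.2]
width: 0.411
```

View pics/g43.png

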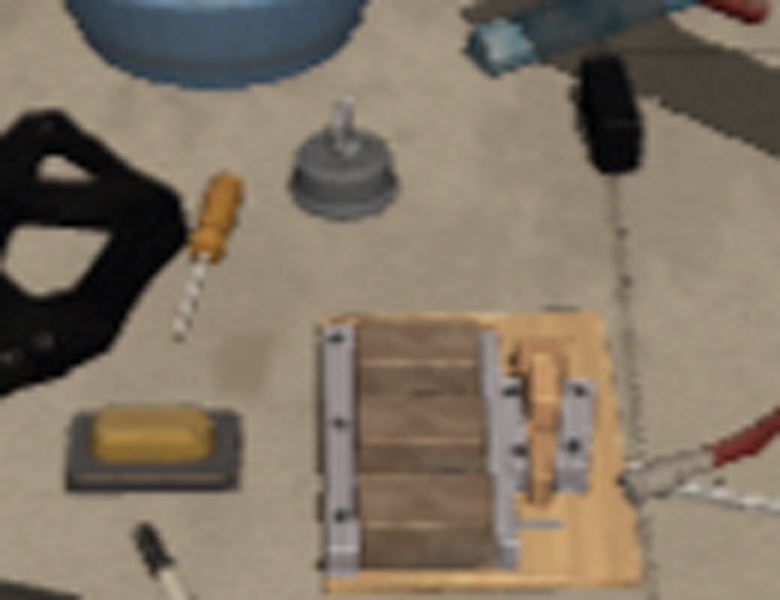

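View pics/g44.png

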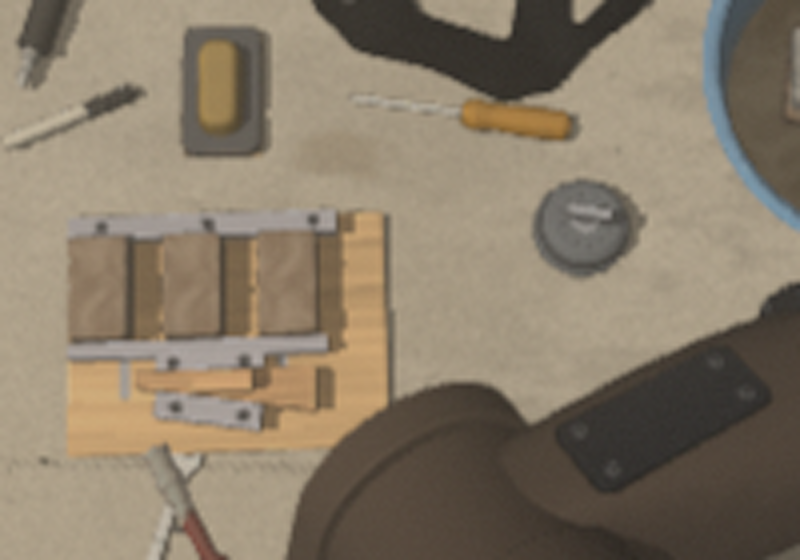

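```bash
python3 - <<'E'
from h import *
f=lambda a:((a[0]+.5)/4-.5+170,(a[1]+.5)/4-.5+150)
for n,q,z in (("thin",(137,380),.038),("butt",(318,372),.038),("butt2",(316,408),.038),("bar front L",(100,343),.037),("bar front R",(300,334),.037),("fence L",(100,233),.037),("fence R",(300,228),.037)): print(n,toP(ray('top',*f(q),z)).round(1))
for c in ([(68,237),(128,235),(130,333),(70,338)],[(165,235),(220,233),(221,332),(163,333)],[(260,232),(315,230),(317,329),(257,331)]):
    print("blk",toP(np.mean([ray('top',*f(q),.053) for q in c],0)).round(1))
im=cv2.imread("pics/s43.png")[:,:,::-1]; crop(im,305,180,335,220,14,"g45.png")
im0=cv2.imread("pics/s37.png")[:,:,::-1]; crop(im0,305,180,335,220,14,"g46.png")
E
```

```text
thin [-42.7  59.3]
butt [-41.3 -92.2]
butt2 [-71.4 -89.8]
bar front L [-10.3  90.5]
bar front R [ -8.5 -77.7]
fence L [84.4 90.9]
fence R [ 83.  -79.6]
blk [36.  88.4]
blk [35.5 10.5]
blk [ 35.1 -69.1]
```

View pics/g45.png

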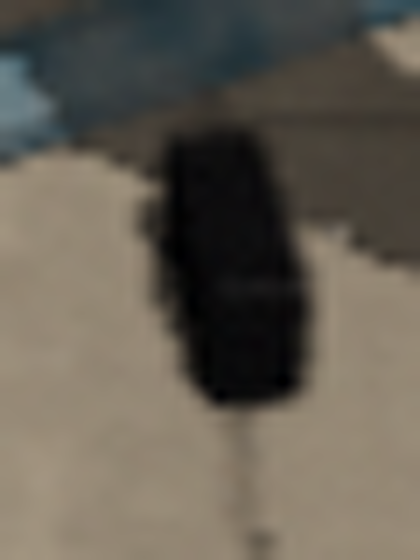

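```bash
python3 go.py; python3 -c "
from rig import hand_in; print(hand_in())"
```

```text
t 53.7 pos [ 0.545  -0.5492  0.2845] yaw -18.4 zaxis [-0.  0. -1.] F [ 0.4  0.3 -0.9] w 0.408
the job is handed in; nothing more can be done
None
```

The job is done and handed in at 53.7 s; `hand_in()` reported no verdict, so I don't know the official result.

**What I did**
- **Blocks:** I laid the three loose tan sanding blocks in the press at about y = -69, +10 and +88 mm.
- **Wedge:** I set the wedge in the slot thin end first and slid it to about y = -31 mm with the gripper. I then pushed it home with the tapping block in short slow steps, not sharp taps. The push reached about 38 N with no further movement, well above the 10–18 N given for tight.
- **Tapping block:** I put it back flat on the bench near where it started.
- **Timer:** I wound the key clockwise in three separate grips, about 270° in all. At the stop the resisting moment rose from near 0 to about 1 N m.

**Last checks, from the camera views**
- **Blocks:** all three have their centres at x = 35–36 mm and look square, against the fence.
- **Wedge:** it is flat, with its grip point at about y = -16 mm. The bar face is near x = -9 mm, which means about 9–10 mm of travel against the 8.5 mm needed.
- **Tapping block:** it is flat and well clear of the wedge. It sat about 3 px (roughly 1 cm) away in the side view from where I had released it, perhaps from the announced knock.
- **Bystanders:** the hand sander, marker and screwdriver look unmoved.
- **Robot:** it is clear of everything, with contact force near zero.

**What did not agree or could not be checked**
- The two cameras disagreed by up to about 3 mm. The top view put the fence face at x = 83–84 mm instead of 80, so the bar travel is only good to a few millimetres.
- The bar's force on each block could not be measured directly.

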